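# Make up the tasting kit and the pay kit for the market stall

### The job

Make up the two kits for our market stall from the things standing about on the counter: on the board with the two round wells the tasting kit, with the jam jar and the honey jar standing in the wells (either jar in either well) and the wooden spreader lying in the long groove; on the board with the square recess the pay kit, with the card reader lying flat in the square and the marker pen in the narrow groove. Everything must sit fully down in its place and the jars are glass, so set them down gently and do not drop or tip them. Leave the bell and the price stand next to the work where they are.

Things in the scene. Friction and masses are not known exactly. Their poses are not given: they have to be found in the camera images.
- tasting_board: loose routed wooden board, 163 (x) x 200 (y) x 25 mm; origin: centre of underside. Two round wells 79 mm across, floor 9 mm above the counter, at x -32, y +50 and -50. Groove 42 x 160 mm (long side along y) at x +50.5, y 0, floor 19 mm up; a finger scoop of the same depth, 48 mm wide, crosses it at y 0 from x +12 to the edge. A jar in a well crowds a gripper that reaches down to the groove
- pay_board: loose routed wooden board, 151 (x) x 180 (y) x 25 mm; origin: centre of underside. Square recess 85 x 85 mm at x -23, y 0; narrow groove 34 x 157 mm (long side along y) at x +48.5, y 0; a finger scoop, 48 mm wide, runs along x at y 0 across both, open at both edges, so that fingers spread along x reach the floor. All of one depth, floor 19 mm above the counter
- jam_jar_mid (a point): shut jam jar with label and screw lid, standing, round, 60 mm in diameter, 85 mm high, about 345 g; point on its axis, half-way up (42.5 mm); z along the axis
- honey_jar_mid (a point): small shut honey jar, amber glass, six-sided, 50 mm across the flats, 58 mm across the corners (corners at +x and every 60 degrees, flats at +y and -y), round steel lid 49 mm across, 64 mm high in all, straight sides from 4 to 44 mm up, about 180 g, standing; point on its axis, half-way up (32 mm); z along the axis
- spreader_mid (a point): wooden jam spreader, 140 mm long, 30 g, lying; handle 16 mm wide and 14 mm high from x -70 to +24 mm, then a flat round-ended blade 26 mm wide and 5 mm thick to x +70 mm; point at the middle of its length, 7 mm above its underside, in the handle; x runs along it to the blade
- card_reader_mid (a point): square white card reader, 68 x 68 x 14 mm with rounded corners, 90 g, lying flat; point at its centre, 7 mm above its underside; x and y along its sides, z up. Grasp it across two opposite sides
- marker_mid (a point): marker pen, 135 mm long, 16 mm thick, 15 g, lying; point at its middle, on its axis, 8 mm above the counter; y runs along it
- service_bell: counter bell, 83 mm across, 62 mm high, loose, to be left alone; origin at the centre of its underside
- price_stand: black bent price stand, 47 x 88 x 58 mm, loose, to be left alone; origin at the centre of its underside

How it is judged:
At the end, for the whole second after the job is handed in: Board with round wells: both jars upright, one in each well, and the spreader flat in the groove; board with square recess: card reader flat in the square, marker in the narrow groove. Each on its floor, within 14 mm of the recess centre (16 mm along grooves); boards flat; all released and at rest (x of jam_jar_mid in the frame of tasting_board between -0.046 and -0.018 m and z of jam_jar_mid in the frame of tasting_board between 0.0475 and 0.0555 m and angle between each of jam_jar_mid, honey_jar_mid's own z axis and vertical below 0.08 rad and (y of jam_jar_mid in the frame of tasting_board between -0.064 and -0.036 m or y of jam_jar_mid in the frame of tasting_board between 0.036 and 0.064 m) and x of honey_jar_mid in the frame of tasting_board between -0.046 and -0.018 m and z of honey_jar_mid in the frame of tasting_board between 0.037 and 0.045 m and (y of honey_jar_mid in the frame of tasting_board between -0.064 and -0.036 m or y of honey_jar_mid in the frame of tasting_board between 0.036 and 0.064 m) and x of spreader_mid in the frame of tasting_board between 0.0365 and 0.0645 m and y of spreader_mid in the frame of tasting_board between -0.016 and 0.016 m and z of spreader_mid in the frame of tasting_board between 0.024 and 0.028 m and angle between the x axis of spreader_mid and the y axis of tasting_board, either way round below 0.2 rad and angle between spreader_mid's own x axis and vertical between 1.545 and 1.597 rad and x of card_reader_mid in the frame of pay_board between -0.037 and -0.009 m and y of card_reader_mid in the frame of pay_board between -0.014 and 0.014 m and z of card_reader_mid in the frame of pay_board between 0.023 and 0.029 m and angle between card_reader_mid's own z axis and vertical below 0.045 rad and x of marker_mid in the frame of pay_board between 0.0345 and 0.0625 m and y of marker_mid in the frame of pay_board between -0.016 and 0.016 m and z of marker_mid in the frame of pay_board between 0.024 and 0.03 m and angle between the y axis of marker_mid and the y axis of pay_board, either way round below 0.2 rad and angle between marker_mid's own y axis and vertical between 1.545 and 1.597 rad and height (world z) of each of tasting_board, pay_board below 0.004 m and angle between each of tasting_board, pay_board's own z axis and vertical below 0.02 rad and linear speed of each of jam_jar, honey_jar, spreader, card_reader, marker, tasting_board, pay_board below 0.02 m/s); the robot touches nothing.
It fails at once if the service bell is pushed more than 3 cm or knocked over (distance of service_bell from where it was at the start of the episode above 0.03 m or angle between service_bell's own z axis and vertical above 0.35 rad).
It fails at once if the price stand is pushed more than 3 cm or knocked over (distance of price_stand from where it was at the start of the episode above 0.03 m or angle between price_stand's own z axis and vertical above 0.35 rad).
It fails at once if a jar is tipped over (angle between any of jam_jar_mid, honey_jar_mid's own z axis and vertical above 0.6 rad).
It fails at once if the jam jar is let drop into its well (over 0.6 m/s within 12 mm of its seat, a fall of about 2 cm) (x of jam_jar_mid in the frame of tasting_board between -0.062 and -0.002 m and y of jam_jar_mid in the frame of tasting_board between -0.08 and 0.08 m and z of jam_jar_mid in the frame of tasting_board between 0.0395 and 0.0635 m and linear speed of jam_jar above 0.6 m/s).
It fails at once if the honey jar is let drop into its well (over 0.6 m/s within 12 mm of its seat, a fall of about 2 cm) (x of honey_jar_mid in the frame of tasting_board between -0.062 and -0.002 m and y of honey_jar_mid in the frame of tasting_board between -0.08 and 0.08 m and z of honey_jar_mid in the frame of tasting_board between 0.029 and 0.053 m and linear speed of honey_jar above 0.6 m/s).
It also fails if it takes over 136 s, if anything falls off the work surface, if the arm or the gripper's body presses on something with over 40 N, if the wrist force passes 120 N, or if a joint passes its speed limit or range.

### The arm

A 6-joint arm with a two-finger parallel gripper is mounted at the origin on a cart in front of the work surface, level with it; the furniture and walls round the work are solid. World frame = base frame: x ahead of the robot, y to its left, z up, the work surface at z = 0. Lengths are in m, angles in rad, forces in N, time in s.
With the tool pointing down it reaches from about 0.325 to 0.85 m from the base axis. Payload 15.5 kg.
Tool frame: the origin (TCP) lies between the finger pads; the fingertips stand 8 mm ahead of it and the grasp point (between the pads) lies 11 mm behind it; x points along the fingers, y is the direction in which the jaws open and shut, and the axes are right-handed (so a half turn about x gives the same grasp; the last joint's range is limited). The gripper opens to 91 mm and grips with 3 to 60 N. Pads are 32 mm wide; open, the fingers measure 118 mm over their backs; the gripper's body (76 mm by 178 mm) begins 60 mm behind the grasp point.
Start: joints at [-1.325, 0.494, 1.345, -0, 1.302, -0.096], TCP at [0.209, -0.589, 0.222] pointing down, gripper open.
Joint ranges: [-2.91, 2.91], [-0.82, 2.16], [0.22, 2.67], [-1.22, 4.37], [0.12, 2.79], [-3.08, 3.08]. Speed limits (rad/s): [1.89, 1.89, 2.57, 3.01, 3.01, 3.01].

### API

Orientations are given as a unit quaternion [x, y, z, w].
In Python, from cell import manip gives the robot as it stands.
- The arm moves only by the shell command python3 -m crank 'ROWS'. ROWS is a JSON object of lists of equal length, an entry for each row: "rotation": the turn, a rotation vector about the tool's x, y, z in degrees, a list of three; "slide": the shift along the tool's x, y, z in mm, a list of three; "hand": the closure, from -1 (fully open) to 1 (shut). A call has 1 to 20 rows; each row shifts and turns the commanded pose from where the row before left it, along the tool's axes as they then stand; what a row does not reach is not made up. A row lasts 1/8 s, in which the tool goes at most 62.5 mm and 10.7 degrees, less where a joint would pass 70% of its speed; a pose out of reach is approached as far as the arm can. A call is refused whole if a number of a shift passes 62.5 or a number of a turn 10.7, either way. A call with a gripper value outside its range is refused whole. The fingers move at their own pace and stop on an object; the grip force is fixed at half the most. Time passes only in rows, so rows that do not move let the fingers close. It gives the time, the measured TCP pose, the force and the opening at its end, in the units of the state.
- manip.sense(): the state, without advancing time (a new reading comes with each control period).
- manip.grab_frame(name): name is "side" or "top" or "wrist"; returns the picture (384x512x3 uint8, red, green, blue); there is no depth.
- manip.calibration(name): a dict with "vfov" (degrees; the focal length in pixels is half the picture's height over the tangent of half this angle, whatever the lens; pixels are square), "cx", "cy" (the principal point, pixels), "k1" (the pictures are not rectified: a ray, as slopes to the right and down, at radius r is drawn at 1 + k1 r^2 times it, then the intrinsics apply), "extrinsics" (4x4, takes a point from world to camera coordinates). Camera axes: x right, y up, looking along -z (the intrinsics and any distortion apply to the point x, -y, -z); pixel columns grow to the right and rows downward; lengths in m; the calibration is good to about 2 mm. A picture is of the moment at which its call begins: read the wrist's pose just before it. calibration takes no time and is no camera call; for the wrist camera it gives the pose at the moment of the call.
- manip.close_job(): hands the job in, once; it reports no verdict.
The state is a dict: "time_s": time; "joint_positions": joint angles; "dq": joint speeds; "joint_efforts": joint torques, N m; "tool_pos": TCP position; "tool_rot": TCP orientation; "wrist_force": force on the tool from outside, world axes, zero at the start; "wrist_torque": the same for the moment, N m; "opening": finger opening in m.
Only numpy, scipy, OpenCV 4.12 (cv2) and the standard library are available. Lean on these libraries where they do the work, as an engineer would, in place of code of your own. Each camera call takes 0.05 s, during which the arm holds its last target.

## Working session

There is one attempt and no reset: what is moved stays moved. The work goes in short steps, Python scripts to look and compute and a shell command to move; the robot and the scene stay as the last step left them, time stands still between calls to the robot, and variables do not carry over. Pictures are saved under pics/ and viewed, and the job is handed in when it is done.

```bash
ls -la; mkdir -p pics; python3 - <<'E'
from cell import manip
import cv2, json
s=manip.sense(); print({k:s[k] for k in s})
for n in ("side","top","wrist"):
    c=manip.calibration(n); print(n,c)
    im=manip.grab_frame(n); cv2.imwrite(f"pics/{n}0.png",im[:,:,::-1])
E
```

```text
total 12
drwxr-xr-x  3 agent agent 4096 Dec  7 02:02 .
drwxr-xr-x 23 root  root  4096 Dec  7 02:02 ..
drwxr-xr-x  2 agent agent 4096 Dec  7 02:02 pics
{'time_s': 0.0, 'joint_positions': array([-1.32451499e+00,  4.94205109e-01,  1.34614017e+00,  9.05392355e-06,
        1.30247626e+00, -9.55667802e-02]), 'dq': array([-0.00031379,  0.00052793,  0.00043459,  0.00039634, -0.00041153,
       -0.00013547]), 'joint_efforts': array([ 1.81476280e-03, -8.78826857e+01, -3.81852973e+01,  7.10950582e-02,
        5.28882095e-02, -1.12946998e-04]), 'tool_pos': array([ 0.20939428, -0.5884882 ,  0.22132156]), 'tool_rot': array([-0.69677321, -0.12070654,  0.69683248, -0.11983959]), 'wrist_force': array([-0.58366222, -0.12108496, -0.29159846]), 'wrist_torque': array([ 0.01669924, -0.02398313,  0.04920495]), 'opening': 0.09110923155896528}
side {'vfov': 42.33069876049305, 'cx': 248.0058236826952, 'cy': 201.77462236440053, 'k1': -0.06787609112633514, 'extrinsics': array([[ 0.81065265, -0.58505991, -0.02339196, -0.40612017],
       [ 0.23666714,  0.29085864,  0.92703286, -0.20394094],
       [-0.53556601, 
[... 243 characters left out ...]
5431, -0.99997906,  0.00295961,  0.01965456],
       [ 0.98093834, -0.00506982,  0.1942531 , -0.52216653],
       [-0.19423402,  0.00402098,  0.98094698, -1.28892225],
       [ 0.        ,  0.        ,  0.        ,  1.        ]])}
wrist {'vfov': 70.31175229031845, 'cx': 255.00402125920724, 'cy': 193.60050544851154, 'k1': -0.05951583526696173, 'extrinsics': array([[ 3.35260898e-01, -9.42125234e-01, -4.16425398e-04,
        -6.25341554e-01],
       [ 9.12604256e-01,  3.24865399e-01, -2.48225593e-01,
         2.95377027e-02],
       [ 2.33994877e-01,  8.28403036e-02,  9.68702164e-01,
        -3.88607442e-01],
       [ 0.00000000e+00,  0.00000000e+00,  0.00000000e+00,
         1.00000000e+00]])}
```

View pics/top0.png

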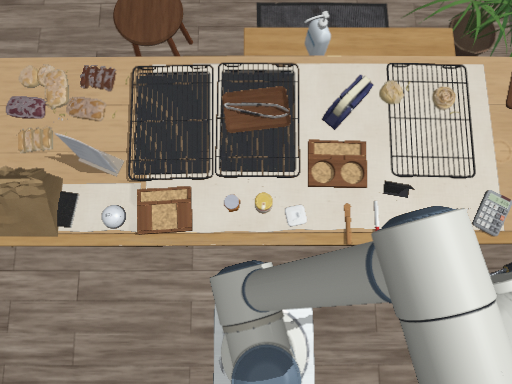

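View pics/side0.png

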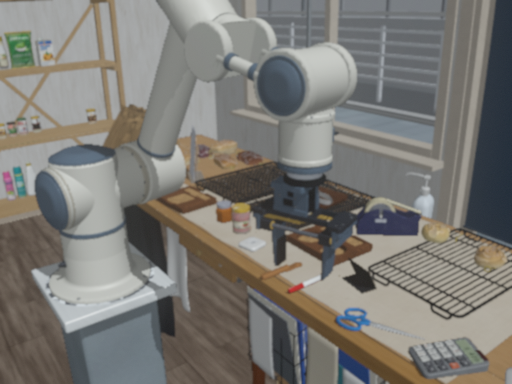

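View pics/wrist0.png

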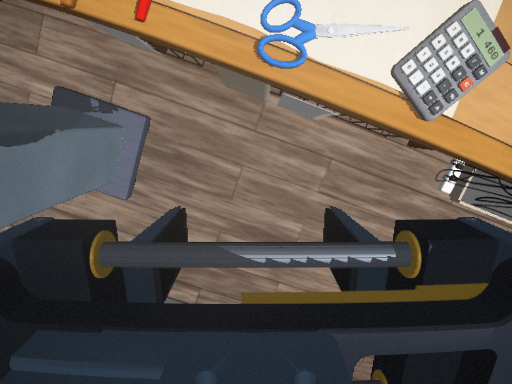

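```bash
cat > h.py <<'E'
import numpy as np, cv2
from scipy.spatial.transform import Rotation as Ro
from cell import manip
np.set_printoptions(precision=4,suppress=True)
def K(c):
    f=192/np.tan(np.radians(c["vfov"]/2)); return np.array([[f,0,c["cx"]],[0,f,c["cy"]],[0,0,1]]), np.array([c["k1"],0,0,0,0])
def ray(c,uv):
    k,d=K(c); p=cv2.undistortPointsIter(np.array(uv,float).reshape(-1,1,2),k,d,None,None,(3,50,1e-10)).reshape(-1,2)
    E=np.array(c["extrinsics"]); R,t=E[:3,:3],E[:3,3]
    dd=np.c_[p[:,0],-p[:,1],-np.ones(len(p))]@R
    return -R.T@t, dd/np.linalg.norm(dd,axis=1)[:,None]
def plane(c,uv,z):
    o,d=ray(c,uv); return o+d*((z-o[2])/d[:,2])[:,None]
def proj(c,P):
    k,d=K(c);E=np.array(c["extrinsics"]); q=np.array(P,float).reshape(-1,3)@E[:3,:3].T+E[:3,3]
    q=q*[1,-1,-1]; return cv2.projectPoints(q,np.zeros(3),np.zeros(3),k,d)[0].reshape(-1,2)
def tri(obs):  # list of (c,uv) one point
    A=np.zeros((3,3));b=np.zeros(3);rs=[]
    for c,uv in obs:
        o,d=ray(c,[uv]);d=d[0];M=np.eye(3)-np.outer(d,d);A+=M;b+=M@o;rs.append((o,M))
    x=np.linalg.solve(A,b); return x,[np.linalg.norm(M@(x-o)) for o,M in rs]
def snap(n,name):
    s=manip.sense();c=manip.calibration(n);im=manip.grab_frame(n)[:,:,::-1].copy()
    cv2.imwrite(f"pics/{name}.png",im)
    import pickle;pickle.dump((s,c,im),open(f"pics/{name}.pkl","wb"));return s,c,im
def load(name):
    import pickle;return pickle.load(open(f"pics/{name}.pkl","rb"))
def crop(im,x0,y0,x1,y1,s,name):
    cv2.imwrite(f"pics/{name}.png",cv2.resize(im[y0:y1,x0:x1],None,fx=s,fy=s,interpolation=cv2.INTER_CUBIC))
def tool(s):
    return Ro.from_quat(s["tool_rot"]).as_matrix(),np.array(s["tool_pos"])
E
python3 - <<'E'
from h import *
T=manip.calibration("top")
for n,uv,z in [("tboard",(337,163),.025),("pboard",(164,210),.025),("honey",(232,202),.064),("jam",(263,202),.085),("reader",(296,215),.014),("spr0",(347.5,206),.01),("spr1",(348,242),.01),("mk0",(376,203),.016),("mk1",(377,229),.016),("bell",(114,217),.03),("stand",(397,188),.05)]:
    print(n,plane(T,[uv],z))
s=manip.sense();R,p=tool(s);print(R)
c=manip.calibration("wrist");E=c["extrinsics"];C=-E[:3,:3].T@E[:3,3]
print("cam in tool",R.T@(C-p),"view dir tool",R.T@(-E[2,:3]),"right",R.T@E[0,:3],"up", R.T@E[1,:3])
im=cv2.imread("pics/top0.png");crop(im,90,120,420,250,2.4,"top0c")
E
```

```text
tboard [[ 0.6116 -0.2561  0.025 ]]
pboard [[0.453  0.3275 0.025 ]]
honey [[0.4725 0.0988 0.064 ]]
jam [[ 0.4686 -0.0014  0.085 ]]
reader [[ 0.4354 -0.1128  0.014 ]]
spr0 [[ 0.4654 -0.2882  0.01  ]]
spr1 [[ 0.3446 -0.2841  0.01  ]]
mk0 [[ 0.4742 -0.3838  0.016 ]]
mk1 [[ 0.3865 -0.3817  0.016 ]]
bell [[0.4296 0.4916 0.03  ]]
stand [[ 0.5187 -0.4467  0.05  ]]
[[-0.0002  0.3352 -0.9422]
 [ 0.0009 -0.9422 -0.3352]
 [-1.     -0.0009 -0.0001]]
cam in tool [-0.1621  0.0007 -0.0679] view dir tool [0.9687 0.0007 0.2483] right [-0.0007  1.     -0.0001] up [ 0.2483  0.0001 -0.9687]
```

View pics/top0c.png

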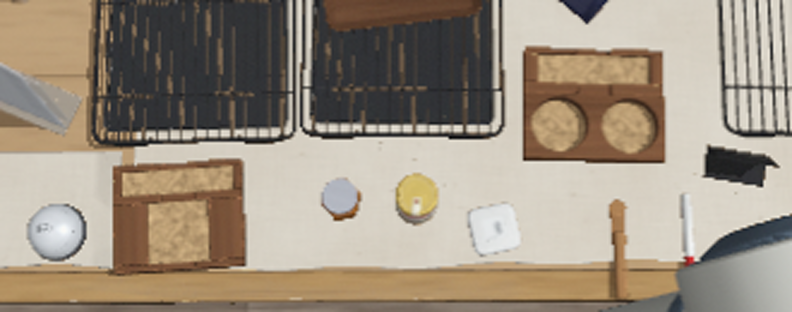

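```bash
python3 -m crank '{"rotation":[[-10,0,0],[-10,0,0],[-10,0,0],[-10,0,0],[-10,0,0],[-10,0,0],[-10.4,0,0],[0,0,0],[0,0,0],[0,0,0],[0,0,0],[0,0,0],[0,0,0]],"slide":[[-12,0,0],[-12,0,0],[-12,0,0],[-12,0,0],[-12,0,0],[-10,0,0],[-10,0,0],[0,44,-18],[0,44,-18],[0,44,-18],[0,44,-18],[0,44,-18],[0,0,0]],"hand":[-1,-1,-1,-1,-1,-1,-1,-1,-1,-1,-1,-1,-1]}'; python3 - <<'E'
from h import *
s,c,im=snap("wrist","w1");R,p=tool(s);print(p,R,s["time_s"])
s,c,im=snap("top","t1")
E
```

```text
time_s: 1.78
tool_pos: [0.4322, -0.4972, 0.3014]
tool_rot: [0.499, 0.501, -0.499, 0.501]
wrist_force: [-0.5, -0.9, -0.4]
opening: 0.0911
[ 0.4322 -0.4972  0.3014] [[ 0.0001  1.      0.0032]
 [ 0.0008  0.0032 -1.    ]
 [-1.      0.0001 -0.0008]] 1.775
```

View pics/w1.png

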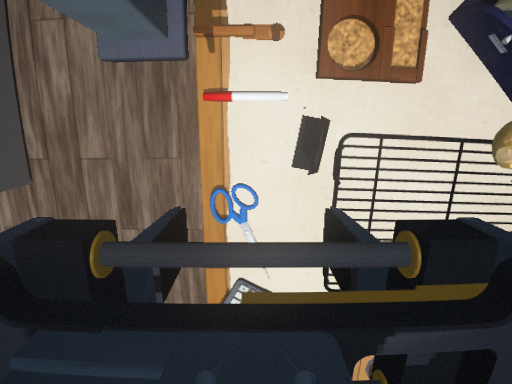

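View pics/t1.png

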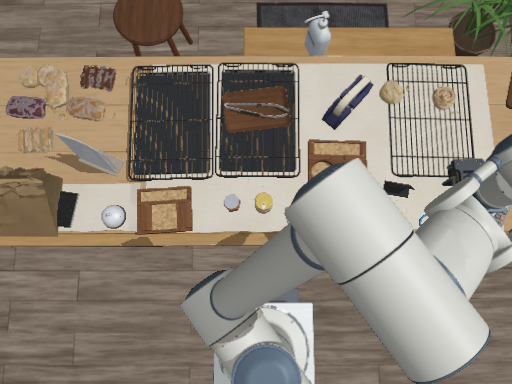

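```bash
python3 -m crank '{"rotation":[[0,0,0],[0,0,0],[0,0,0],[0,0,0]],"slide":[[0,0,-40],[0,0,-40],[0,0,-40],[0,0,0]],"hand":[-1,-1,-1,-1]}'; python3 - <<'E'
from h import *
s,c,im=snap("wrist","w2");R,p=tool(s);print(p)
E
python3 -m crank '{"rotation":[[0,0,0],[0,0,0],[0,0,0],[0,0,0]],"slide":[[0,0,-50],[0,0,-50],[0,0,-50],[0,0,0]],"hand":[-1,-1,-1,-1]}'; python3 - <<'E'
from h import *
s,c,im=snap("wrist","w3");R,p=tool(s);print(p)
E
python3 -m crank '{"rotation":[[0,0,0],[0,0,0],[0,0,0],[0,0,0]],"slide":[[0,0,-50],[0,0,-50],[0,0,-50],[0,0,0]],"hand":[-1,-1,-1,-1]}'; python3 - <<'E'
from h import *
s,c,im=snap("wrist","w4");R,p=tool(s);print(p)
E
python3 -m crank '{"rotation":[[0,0,0],[0,0,0],[0,0,0],[0,0,0],[0,0,0]],"slide":[[0,0,-50],[0,0,-50],[0,0,-50],[0,0,-20],[0,0,0]],"hand":[-1,-1,-1,-1,-1]}'; python3 - <<'E'
from h import *
s,c,im=snap("wrist","w5");R,p=tool(s);print(p)
E
python3 -m crank '{"rotation":[[0,0,0],[0,0,0],[0,0,0],[0,0,0]],"slide":[[0,0,-50],[0,0,-50],[0,0,0],[0,0,0]],"hand":[-1,-1,-1,-1]}'; python3 - <<'E'
from h import *
s,c,im=snap("wrist","w6");R,p=tool(s);print(p)
a=[load(f"w{i}")[2][:215] for i in (2,3,4,5,6)]
cv2.imwrite("pics/m1.png",np.vstack(a[:2]));cv2.imwrite("pics/m2.png",np.vstack(a[2:4]));cv2.imwrite("pics/m3.png",a[4])
E
```

```text
time_s: 2.38
tool_pos: [0.4285, -0.3773, 0.3024]
tool_rot: [0.5, 0.5, -0.5, 0.5]
wrist_force: [0.2, -0.1, 0.4]
opening: 0.0914
[ 0.4285 -0.3773  0.3024]
time_s: 2.92
tool_pos: [0.4291, -0.2275, 0.3022]
tool_rot: [0.5, 0.5, -0.5, 0.5]
wrist_force: [-0.1, -0.5, 0.0]
opening: 0.0913
[ 0.4291 -0.2275  0.3022]
time_s: 3.48
tool_pos: [0.4299, -0.078, 0.302]
tool_rot: [0.5, 0.5, -0.5, 0.5]
wrist_force: [0.3, -0.6, 0.1]
opening: 0.0913
[ 0.4299 -0.078   0.302 ]
time_s: 4.15
tool_pos: [0.4307, 0.0905, 0.3018]
tool_rot: [0.5, 0.5, -0.5, 0.5]
wrist_force: [-0.3, -0.8, 0.5]
opening: 0.0913
[0.4307 0.0905 0.3018]
time_s: 4.7
tool_pos: [0.4303, 0.1896, 0.3018]
tool_rot: [-0.5, -0.5, 0.501, -0.5]
wrist_force: [1.0, -0.5, -0.2]
opening: 0.0909
[0.4303 0.1896 0.3018]
```

View pics/m1.png

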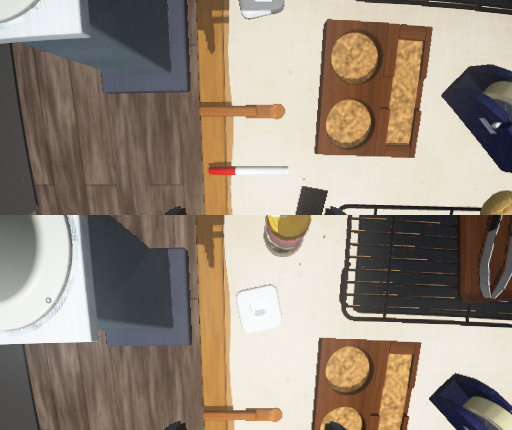

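View pics/m2.png

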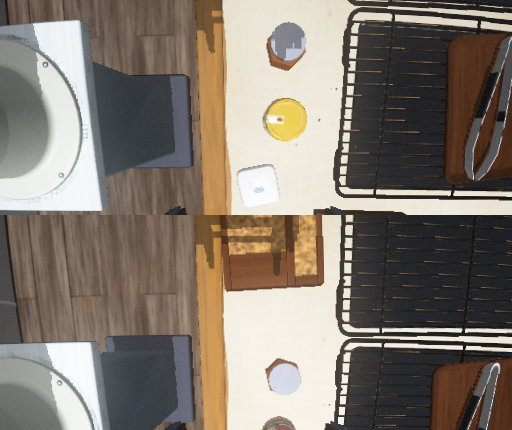

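View pics/m3.png

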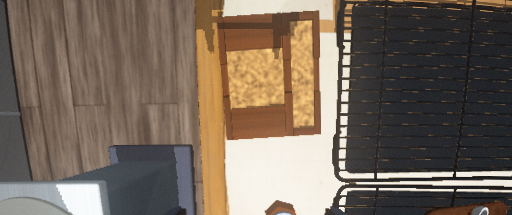

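```bash
python3 - <<'E'
from h import *
im=load("w2")[2]; crop(im,190,0,450,200,3,"c2")
im=load("w1")[2]; crop(im,190,0,450,200,3,"c1")
im=load("w4")[2]; crop(im,190,0,350,215,3,"c4")
im=load("w6")[2]; crop(im,190,0,350,150,4,"c6")
E
```

```text
(no output)
```

View pics/c2.png

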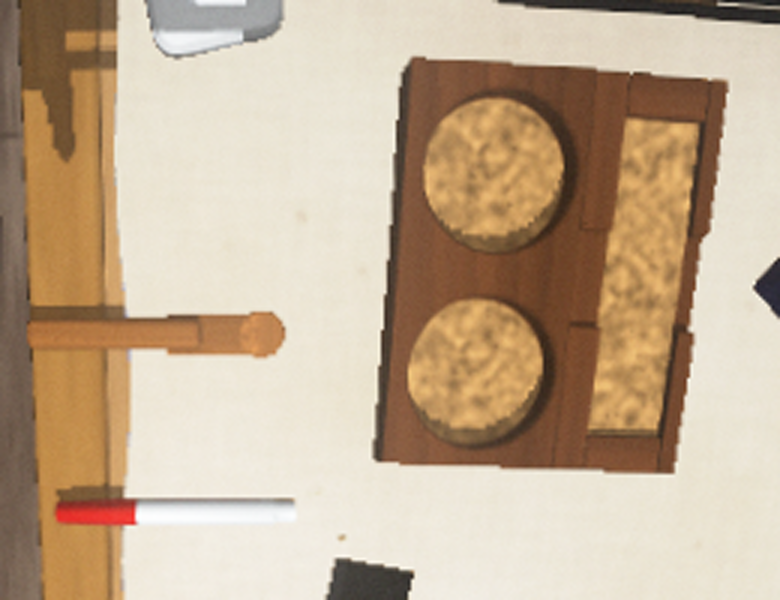

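View pics/c1.png

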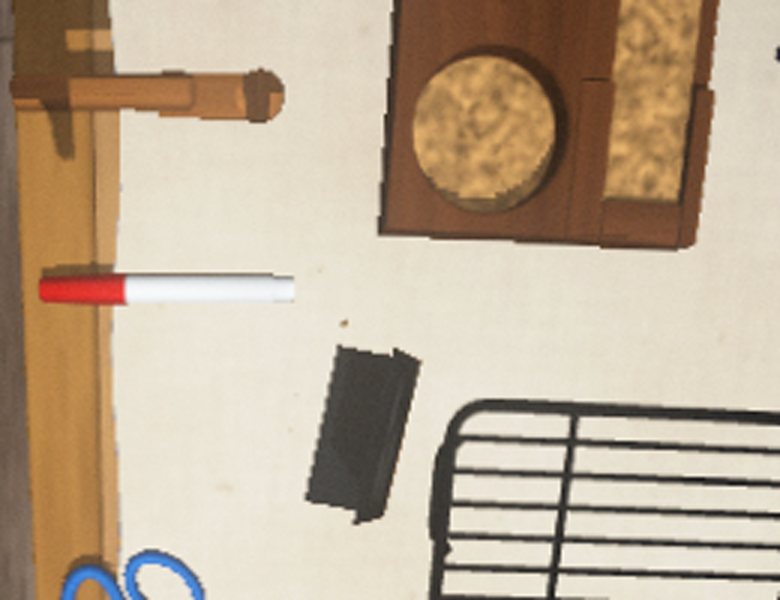

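View pics/c4.png

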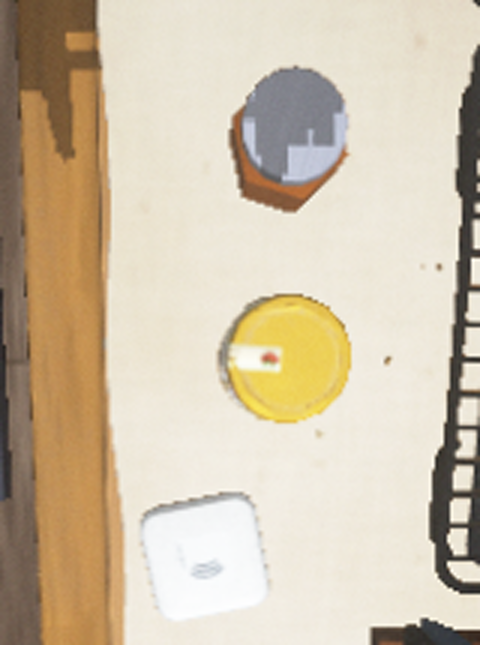

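View pics/c6.png

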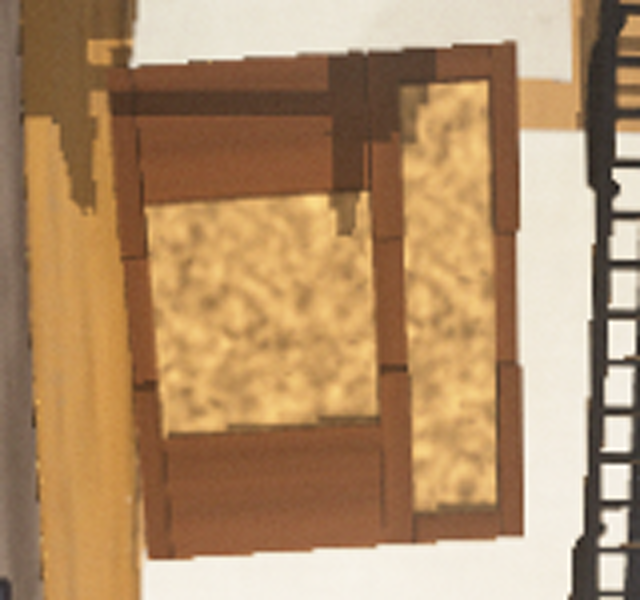

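```bash
python3 - <<'E'
from h import *
def cr(u,v,s=3,x0=190): return (x0+(u-s/2+.5)/s,(v-s/2+.5)/s)
c1,c2,c4,c6=[load(f"w{i}")[1] for i in (1,2,4,6)]
def P(n,a,b): 
    x,r=tri([a,b]);print(n,x,"res mm",np.array(r)*1e3)
P("spr bladetip",(c2,cr(286,333)),(c1,cr(285,96)))
P("spr step up",(c2,cr(200,317)),(c1,cr(193,71)))
P("spr step lo",(c2,cr(200,347)),(c1,cr(193,109)))
P("mk white end",(c2,cr(296,510)),(c1,cr(295,288)))
P("mk joint",(c2,cr(136,511)),(c1,cr(127,289)))
P("mk red end",(c2,cr(56,511)),(c1,cr(40,289)))
print("spr planes z.01", plane(c2,[cr(286,333),cr(28,333)],.01), plane(c1,[cr(285,96),cr(12,92)],.01))
print("mk", plane(c2,[cr(296,511),cr(56,511)],.008),plane(c1,[cr(295,288),cr(40,289)],.008))
# cork masks
for w in ("w1","w2","w3","w6"):
    s,c,im=load(w);hsv=cv2.cvtColor(im,cv2.COLOR_BGR2HSV)
    m=cv2.inRange(hsv,(10,60,120),(30,190,255));m[205:]=0;m[:,:225]=0;m=cv2.morphologyEx(m,cv2.MORPH_CLOSE,np.ones((5,5)));m=cv2.morphologyEx(m,cv2.MORPH_OPEN,np.ones((3,3)))
    for k in cv2.findContours(m,cv2.RETR_EXTERNAL,cv2.CHAIN_APPROX_NONE)[0]:
        if cv2.contourArea(k)<800: continue
        for z in (.009,.019):
          q=plane(c,k.reshape(-1,2),z)[:,:2].astype(np.float32)*1000
          r=cv2.minAreaRect(q);print(w,z,cv2.boundingRect(k),"rect",np.round(r[0],1),np.round(r[1],1),round(r[2],1))
E
```

```text
spr bladetip [ 0.4761 -0.2875 -0.0002] res mm [0.0154 0.0154]
spr step up [ 0.4287 -0.28    0.0127] res mm [0.2767 0.2767]
spr step lo [ 0.4287 -0.2951  0.0034] res mm [0.303 0.303]
mk white end [ 0.4831 -0.3842  0.0074] res mm [0.2424 0.2424]
mk joint [ 0.3932 -0.385   0.0064] res mm [0.3074 0.3074]
mk red end [ 0.3474 -0.3849  0.0068] res mm [0.2211 0.2211]
spr planes z.01 [[ 0.4751 -0.288   0.01  ]
 [ 0.3368 -0.2877  0.01  ]] [[ 0.4751 -0.2906  0.01  ]
 [ 0.3365 -0.2886  0.01  ]]
mk [[ 0.4833 -0.3847  0.008 ]
 [ 0.3478 -0.3847  0.008 ]] [[ 0.4828 -0.3843  0.008 ]
 [ 0.3474 -0.385   0.008 ]]
w1 0.009 (225, 24, 60, 67) rect [ 428.6 -328. ] [97.7 90. ] 89.0
w1 0.019 (225, 24, 60, 67) rect [ 428.6 -330.3] [95.6 88. ] 89.0
w1 0.009 (320, 19, 55, 60) rect [ 572.7 -312.8] [84.8 85.2] 2.8
w1 0.019 (320, 19, 55, 60) rect [ 569.6 -315.4] [82.9 83.4] 2.8
w1 0.009 (390, 0, 34, 67) rect [ 665.3 -286.7] [98.5 44.2] 88.9
w1 0.019 (390, 0, 34, 67) rect [ 660.2 -289.9] [96.3 43.3] 88.9
w2 0.009 (371, 25, 53, 133) rect [ 662.1 -260.3] [202.8  69.7] 86.5
w2 0.019 (371, 25, 53, 133) rect [ 656.9 -261.3] [198.3  68.2] 86.5
w2 0.009 (315, 19, 63, 137) rect [ 574.9 -255.4] [208.2  88.6] 86.0
w2 0.019 (315, 19, 63, 137) rect [ 571.6 -256.6] [203.6  86.7] 86.0
w2 0.009 (225, 0, 60, 166) rect [ 426.8 -251.9] [250.4  95.3] 88.8
w2 0.019 (225, 0, 60, 166) rect [ 426.8 -253.1] [244.9  93.2] 88.8
w3 0.009 (316, 123, 105, 82) rect [ 616.8 -225.8] [137.6 173.1] 90.0
w3 0.019 (316, 123, 105, 82) rect [ 612.6 -224.3] [134.6 169.3] 90.0
w3 0.009 (225, 62, 57, 143) rect [ 426.8 -180.8] [230.1  97.5] 88.7
w3 0.019 (225, 62, 57, 143) rect [ 426.8 -180.3] [225.   95.3] 88.7
w3 0.009 (265, 0, 47, 26) rect [477.2   6.5] [69.3 35.3] 0.6
w3 0.019 (265, 0, 47, 26) rect [476.1   2.8] [67.8 34.6] 0.6
w6 0.009 (225, 0, 114, 140) rect [467.2 337.8] [212.1 170.5] 88.7
w6 0.019 (225, 0, 114, 140) rect [466.3 336.1] [207.4 166.8] 88.7
```

```bash
python3 - <<'E'
from h import *
def cr(u,v,s=3,x0=190): return (x0+(u-s/2+.5)/s,(v-s/2+.5)/s)
c1,c2,c4,c5,c6=[load(f"w{i}")[1] for i in (1,2,4,5,6)]
def P(n,a,b): 
    x,r=tri([a,b]);print(n,x,"res mm",np.array(r)*1e3)
P("tb BL",(c2,cr(385,460)),(c1,cr(388,233)))
P("tb BR",(c2,cr(674,472)),(c1,cr(693,248)))
q=plane(c2,[cr(411,58),cr(727,80),cr(674,472),cr(385,460)],.025);print(q,q.mean(0))
for i in range(4): d=q[(i+1)%4]-q[i];print(np.linalg.norm(d),np.degrees(np.arctan2(d[1],d[0])))
# wells: ellipse bounds of rim top (cork+dark wall) in c2
k6=lambda u,v:cr(u,v,4)
q=plane(c6,[k6(110,70),k6(515,43),k6(522,536),k6(150,558)],.025);print("pay",q,q.mean(0))
for i in range(4): d=q[(i+1)%4]-q[i];print(np.linalg.norm(d),np.degrees(np.arctan2(d[1],d[0])))
q=plane(c6,[k6(400,82),k6(490,78),k6(497,507),k6(413,513)],.019);print("groove",q,q.mean(0))
crop(load("w5")[2],190,0,350,180,4,"c5")
crop(load("w3")[2],190,0,450,215,3,"c3")
E
```

```text
tb BL [ 0.5317 -0.3559  0.0076] res mm [0.5842 0.5842]
tb BR [ 0.6937 -0.3605  0.0153] res mm [0.7383 0.7383]
[[ 0.532  -0.1571  0.025 ]
 [ 0.6935 -0.1614  0.025 ]
 [ 0.6888 -0.3594  0.025 ]
 [ 0.5283 -0.3541  0.025 ]] [ 0.6107 -0.258   0.025 ]
0.1615274638877093 -1.543024194083103
0.19807578262010608 -91.36153382796982
0.16058166583261177 178.10525702359826
0.19709534336056014 88.91519738486777
pay [[0.3738 0.4112 0.025 ]
 [0.5214 0.4207 0.025 ]
 [0.5319 0.2431 0.025 ]
 [0.3846 0.2344 0.025 ]] [0.4529 0.3274 0.025 ]
0.14792507141542033 3.685706878082664
0.1779490228013228 -86.61769371814667
0.14750995606224207 -176.63833279716383
0.17711305863682666 93.51592770489073
groove [[0.4803 0.409  0.019 ]
 [0.5137 0.4107 0.019 ]
 [0.5227 0.2542 0.019 ]
 [0.4892 0.2517 0.019 ]] [0.5015 0.3314 0.019 ]
```

View pics/c5.png

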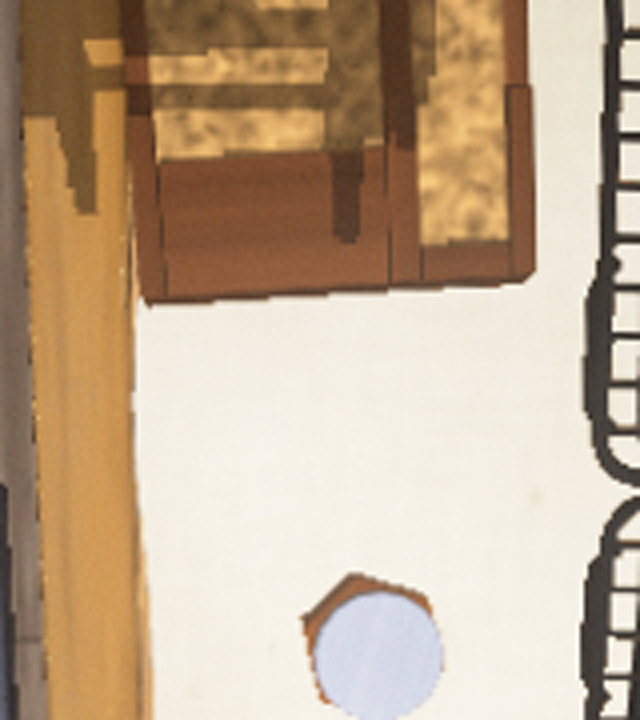

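View pics/c3.png

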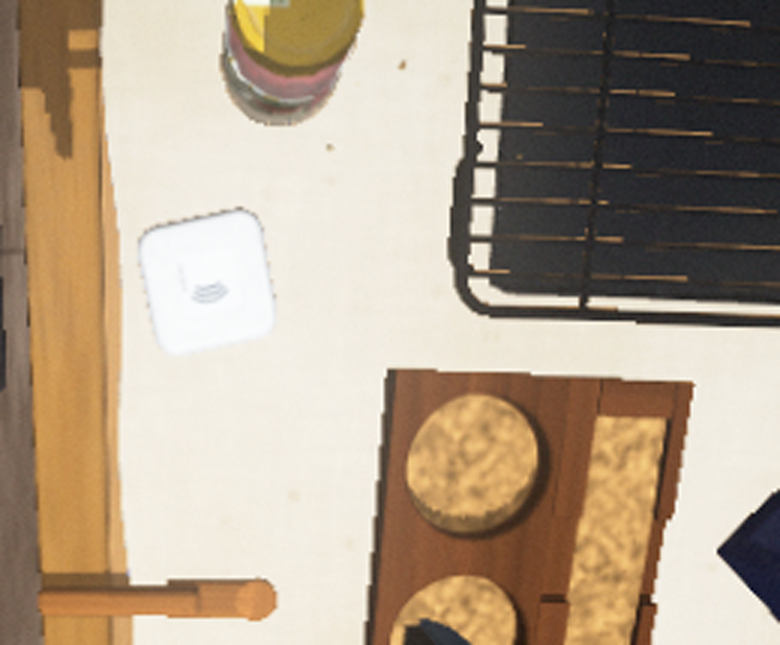

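```bash
python3 - <<'E'
from h import *
def cr(u,v,s=3,x0=190): return (x0+(u-s/2+.5)/s,(v-s/2+.5)/s)
k6=lambda u,v:cr(u,v,4)
c1,c2,c3,c4,c5,c6=[load(f"w{i}")[1] for i in (1,2,3,4,5,6)]
def P(n,a,b): 
    x,r=tri([a,b]);print(n,x,"res mm",np.array(r)*1e3)
P("tb TL",(c2,cr(411,58)),(c3,cr(388,370)))
P("tb TR",(c2,cr(727,80)),(c3,cr(693,382)))
P("groove TR",(c2,cr(700,124)),(c3,cr(666,417)))
P("well A floor",(c2,cr(494,168)),(c3,cr(473,458)))
q=plane(c2,[cr(627,118),cr(700,124),cr(664,437),cr(588,430)],.019);print("groove",q,q.mean(0))
# honey lid centre
P("honey lid",(c4,cr(295,125)),(c5,k6(378,656)))
P("honey low corner c4",(c4,cr(293,212)),(c4,cr(293,212))) if 0 else None
q=plane(c4,[cr(293,212),cr(241,195),cr(233,113)],.004);print("hex c4 bottom",q)
q=plane(c5,[k6(355,575),k6(303,620),k6(432,605)],.044);print("hex c5 z44?",q, plane(c5,[k6(355,575),k6(303,620),k6(432,605)],.004))
# jam lid in c4: circle centre
print("jam lid", plane(c4,[cr(290,358)],.085))
P("pay BR",(c6,k6(522,536)),(c5,k6(536,277)))
P("pay BL",(c6,k6(150,558)),(c5,k6(147,302)))
P("pay groove BR",(c6,k6(496,507)),(c5,k6(510,240)))
for n,c,w in(("c4",c4,"w4"),("c3",c3,"w3")):
    im=load(w)[2];hsv=cv2.cvtColor(im,cv2.COLOR_BGR2HSV)
    m=cv2.inRange(hsv,(0,0,200),(180,20,255));m[205:]=0;m[:,:232]=0;m[:,285:]=0
    if n=="c4": m[:155]=0
    else: m[:60]=0
    m=cv2.morphologyEx(m,cv2.MORPH_OPEN,np.ones((3,3)))
    k=max(cv2.findContours(m,cv2.RETR_EXTERNAL,cv2.CHAIN_APPROX_NONE)[0],key=cv2.contourArea)
    q=plane(c,k.reshape(-1,2),.014)[:,:2].astype(np.float32)*1000;print(n,cv2.boundingRect(k),cv2.minAreaRect(q))
    M=cv2.moments(k);print(M["m10"]/M["m00"],M["m01"]/M["m00"])
for n,c,w in(("c4",c4,"w4"),("c3",c3,"w3")):
    im=load(w)[2];hsv=cv2.cvtColor(im,cv2.COLOR_BGR2HSV)
    m=cv2.inRange(hsv,(20,120,100),(32,255,255));m[205:]=0;m[:,:240]=0;m[:,325:]=0
    k=max(cv2.findContours(m,cv2.RETR_EXTERNAL,cv2.CHAIN_APPROX_NONE)[0],key=cv2.contourArea)
    print(n,cv2.boundingRect(k),cv2.minEnclosingCircle(k))
    for z in (.075,.085): print(z,cv2.minEnclosingCircle(plane(c,k.reshape(-1,2),z)[:,:2].astype(np.float32)*1000))
E
```

```text
tb TL [ 0.5299 -0.1573  0.0254] res mm [1.945 1.945]
tb TR [ 0.694  -0.1611  0.0242] res mm [0.0103 0.0103]
groove TR [ 0.6864 -0.1803  0.0158] res mm [0.23 0.23]
well A floor [ 0.5809 -0.2042  0.0119] res mm [0.0908 0.0908]
groove [[ 0.6458 -0.1799  0.019 ]
 [ 0.6848 -0.1812  0.019 ]
 [ 0.684  -0.3409  0.019 ]
 [ 0.6406 -0.3377  0.019 ]] [ 0.6638 -0.2599  0.019 ]
honey lid [0.473  0.1012 0.0593] res mm [0.2626 0.2626]
hex c4 bottom [[0.4793 0.0735 0.004 ]
 [0.4518 0.0818 0.004 ]
 [0.4472 0.1219 0.004 ]]
hex c5 z44? [[0.4648 0.13   0.044 ]
 [0.4452 0.1129 0.044 ]
 [0.4946 0.1187 0.044 ]] [[0.4682 0.1272 0.004 ]
 [0.4467 0.1085 0.004 ]
 [0.5008 0.1149 0.004 ]]
jam lid [[ 0.4706 -0.003   0.085 ]]
pay BR [0.535  0.2427 0.0139] res mm [0.4939 0.4939]
pay BL [0.3838 0.2336 0.01  ] res mm [0.6894 0.6894]
pay groove BR [0.5223 0.2542 0.0224] res mm [0.6971 0.6971]
c4 (232, 155, 53, 50) ((433.65313720703125, -101.47364807128906), (89.57075500488281, 84.15674591064453), 0.08684983849525452)
260.5549864183158 181.5663174233605
c3 (232, 60, 53, 137) ((432.8254699707031, -170.8878936767578), (88.33551788330078, 216.0540313720703), 0.1286768615245819)
258.1815810542083 124.25513287363447
c4 (266, 98, 41, 43) ((285.65789794921875, 119.07894897460938), 21.34235191345215)
0.075 ((471.0173034667969, -3.367234706878662), 28.705385208129883)
0.085 ((469.9242858886719, -3.5285391807556152), 27.96773910522461)
c3 (267, 0, 44, 25) ((288.56689453125, 3.0752508640289307), 21.652700424194336)
0.075 ((470.5218811035156, -6.000217914581299), 27.820465087890625)
0.085 ((469.4233703613281, -9.936421394348145), 27.10587501525879)
```

```bash
python3 -m crank '{"rotation":[[0,0,0],[0,0,0],[0,0,0],[0,0,0],[0,0,0],[0,0,0],[0,0,0],[0,0,0],[0,0,0],[0,0,0],[10,0,0],[10,0,0],[10,0,0],[10,0,0],[10,0,0],[10,0,0],[10,0,0],[10,0,0],[10,0,0],[0,0,0]],"slide":[[0,-2.4,47.8],[0,-2.4,47.8],[0,-2.4,47.8],[0,-2.4,47.8],[0,-2.4,47.8],[0,-2.4,47.8],[0,-2.4,47.8],[0,-2.4,47.8],[0,-2.4,47.8],[0,-2.4,47.8],[25,0,0],[25,0,0],[25,0,0],[25,0,0],[25,0,0],[25,0,0],[25,0,0],[25,0,0],[25,0,0],[0,0,0]],"hand":[-1,-1,-1,-1,-1,-1,-1,-1,-1,-1,-1,-1,-1,-1,-1,-1,-1,-1,-1,-1]}'; python3 - <<'E'
from h import *
s,c,im=snap("wrist","w7");R,p=tool(s);print(p,R)
s,c,im=snap("side","s7");crop(im,180,180,420,340,3,"s7c")
E
```

```text
time_s: 7.25
tool_pos: [0.4039, -0.2874, 0.0759]
tool_rot: [-0.706, -0.0, 0.708, 0.001]
wrist_force: [0.5, -0.2, 0.9]
opening: 0.0915
[ 0.4039 -0.2874  0.0759] [[-0.0023 -0.0013 -1.    ]
 [ 0.0019 -1.      0.0013]
 [-1.     -0.0019  0.0023]]
```

View pics/s7c.png

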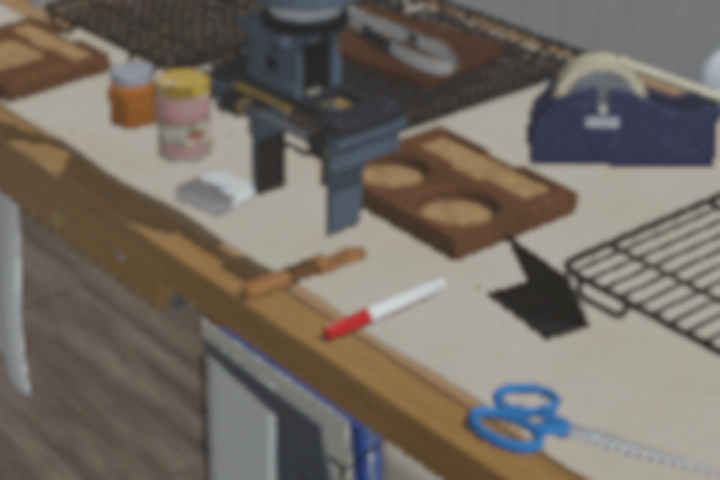

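View pics/w7.png

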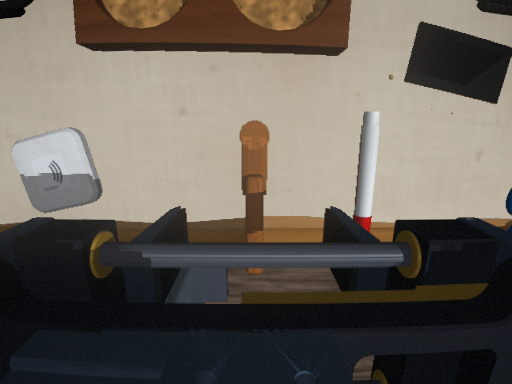

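```bash
python3 -m crank '{"rotation":[[0,0,0],[0,0,0],[0,0,0],[0,0,0],[0,0,0],[0,0,0],[0,0,0],[0,0,0],[0,0,0],[0,0,0]],"slide":[[20,0,-2],[20,0,0],[15,0,0],[9.5,0,0],[0,0,0],[0,0,0],[0,0,0],[0,0,0],[0,0,0],[0,0,0]],"hand":[-1,-1,-1,-1,-1,1,1,1,1,1]}'; python3 -m crank '{"rotation":[[0,0,0],[0,0,0],[0,0,0],[0,0,0],[0,0,0],[0,0,0]],"slide":[[0,0,0],[0,0,0],[-10,0,0],[-30,0,0],[-30,0,0],[0,0,0]],"hand":[1,1,1,1,1,1]}'; python3 - <<'E'
from h import *
s,c,im=snap("wrist","w8");R,p=tool(s);print(p,s["opening"])
s,c,im=snap("side","s8");crop(im,180,180,420,340,3,"s8c")
E
```

```text
time_s: 8.6
tool_pos: [0.4076, -0.2869, 0.0125]
tool_rot: [0.707, -0.0, -0.707, -0.0]
wrist_force: [-0.2, 0.8, 0.3]
opening: 0.044
time_s: 9.35
tool_pos: [0.4085, -0.2877, 0.0847]
tool_rot: [0.708, -0.001, -0.706, 0.001]
wrist_force: [-0.6, 0.6, -0.8]
opening: 0.0155
[ 0.4085 -0.2877  0.0847] 0.015500876388092702
```

View pics/s8c.png

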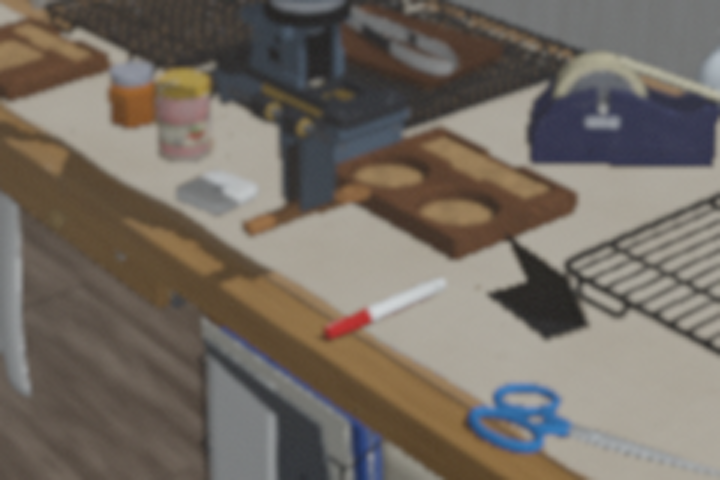

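View pics/w8.png

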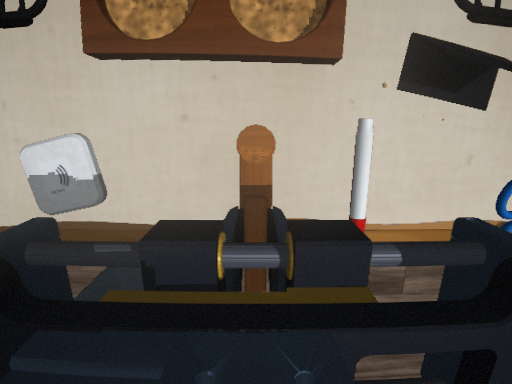

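```bash
cat >> h.py <<'E'
def go(x,y,z=None,yaw=None):
    s=manip.sense();R,p=tool(s)
    d=np.array([x,y,p[2] if z is None else z])-p
    print("t",round(s["time_s"],2),"p",p,"yaw",round(np.degrees(np.arctan2(R[1,1],R[0,1])),2),"down err",np.degrees(R[:2,0]),"slide mm",R.T@d*1000,"open",round(s["opening"],4),"F",s["wrist_force"])
E
python3 -m crank '{"rotation":[[-9.9,0,0],[-9.9,0,0],[-9.9,0,0],[-9.9,0,0],[-9.9,0,0],[-9.9,0,0],[-9.9,0,0],[-9.9,0,0],[-9.4,0,0],[0,0,0],[0,0,0]],"slide":[[0,0,0],[0,0,0],[0,0,0],[0,0,0],[0,0,0],[0,0,0],[0,0,0],[0,0,0],[0,0,0],[0,0,0],[0,0,0]],"hand":[1,1,1,1,1,1,1,1,1,1,1]}'
python3 -c "
from h import *
go(.6625,-.257)"
```

```text
time_s: 10.82
tool_pos: [0.4074, -0.2867, 0.082]
tool_rot: [-0.507, -0.493, 0.507, -0.492]
wrist_force: [-0.3, 0.4, -0.9]
opening: 0.0153
t 10.82 p [ 0.4074 -0.2867  0.082 ] yaw -1.64 down err [-0.0367  0.0342] slide mm [ -0.1458 254.1821 -36.9839] open 0.0153 F [-0.2892  0.4071 -0.8563]
```

```bash
python3 -m crank '{"rotation":[[0,0,0],[0,0,0],[0,0,0],[0,0,0],[0,0,0],[0,0,0],[0,0,0],[0,0,0],[0,0,0]],"slide":[[0,42.4,-6.2],[0,42.4,-6.2],[0,42.4,-6.2],[0,42.4,-6.2],[0,42.4,-6.2],[0,42.2,-6],[0,0,0],[0,0,0],[0,0,0]],"hand":[1,1,1,1,1,1,1,1,1]}'
python3 - <<'E'
from h import *
go(.6625,-.257)
s,c,im=snap("wrist","w9")
s,c,im=snap("top","t9");crop(im,270,120,420,220,5,"t9c")
E
```

```text
time_s: 11.95
tool_pos: [0.6616, -0.2564, 0.0823]
tool_rot: [-0.506, -0.494, 0.507, -0.493]
wrist_force: [-0.5, -0.1, -0.3]
opening: 0.0155
t 11.95 p [ 0.6616 -0.2564  0.0823] yaw -1.51 down err [-0.0499  0.0197] slide mm [-0.001   0.9362  0.5837] open 0.0155 F [-0.4559 -0.0981 -0.3259]
```

View pics/w9.png

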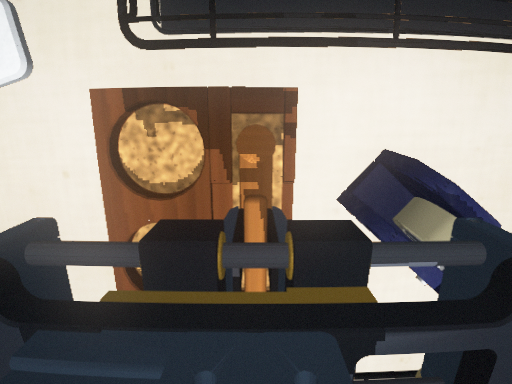

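View pics/t9c.png

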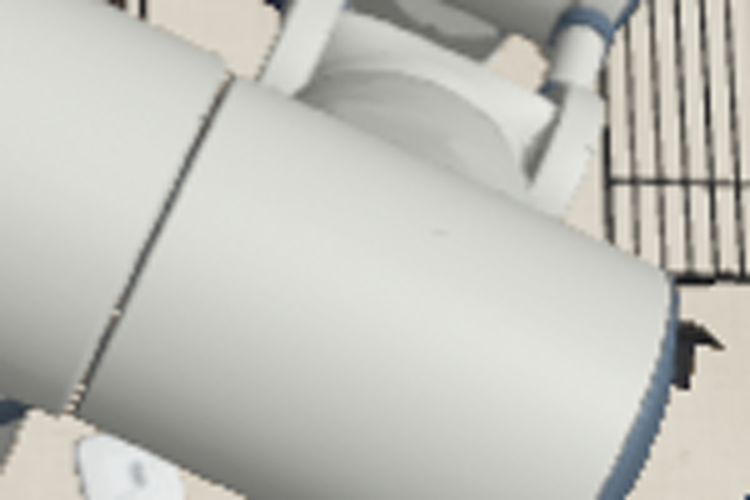

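```bash
python3 - <<'E'
from h import *
s,c,im=load("t1")
print(plane(c,[(323,122),(333,128),(372,84)],.0))
print(plane(c,[(323,122),(333,128),(372,84)],.06))
crop(im,300,60,390,200,5,"t1c")
c9=load("w9")[1];c2=load("w2")[1]
print("w9",plane(c9,[(338,200),(387,151),(441,285)],0),plane(c9,[(338,200),(387,151)],.06))
im=load("s7")[2];crop(im,340,180,440,250,7,"s7d")
im=load("w2")[2];crop(im,420,40,512,215,4,"w2d")
E
```

```text
[[ 0.7684 -0.2183  0.    ]
 [ 0.7459 -0.2529  0.    ]
 [ 0.9134 -0.4022  0.    ]]
[[ 0.7461 -0.2077  0.06  ]
 [ 0.7246 -0.2408  0.06  ]
 [ 0.8848 -0.3835  0.06  ]]
w9 [[ 0.7378 -0.2589  0.    ]
 [ 0.7805 -0.2141  0.    ]
 [ 0.8537 -0.3552  0.    ]] [[ 0.7192 -0.2415  0.06  ]
 [ 0.7515 -0.2077  0.06  ]]
```

View pics/t1c.png

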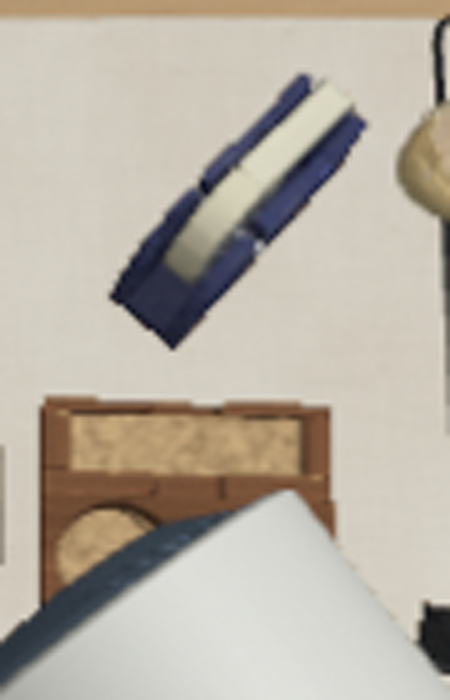

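View pics/s7d.png

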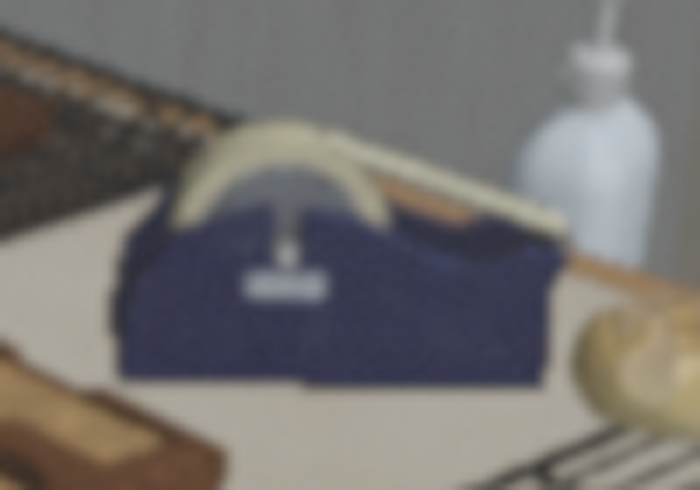

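View pics/w2d.png

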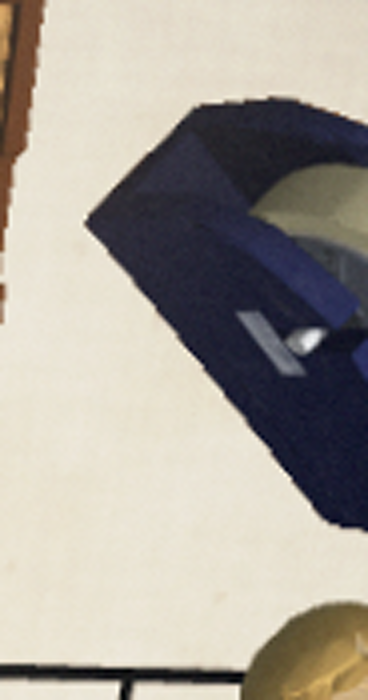

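```bash
python3 - <<'E'
from h import *
c9=load("w9")[1];c2=load("w2")[1];ct=load("t1")[1];cs=load("s7")[1];c1=load("w1")[1]
print(tri([(c9,(338,200)),(c2,(442,95))]))
print(tri([(c9,(338,200)),(ct,(300+172/5,60+348/5))]))
print(tri([(c9,(387,151)),(ct,(300+110/5,60+297/5))]))
print(tri([(c2,(442,95)),(ct,(300+172/5,60+348/5))]))
print(tri([(cs,(340+135/7,180+235/7)),(ct,(300+172/5,60+348/5))]))
for z in (0,.02,.04,.06): print(plane(c9,[(338,200)],z),plane(c2,[(442,95)],z),plane(ct,[(334.4,129.6)],z))
im=load("w9")[2];crop(im,220,80,512,300,2.7,"w9d")
E
```

```text
(array([ 0.7372, -0.2583,  0.0022]), [np.float64(0.00011432660211184465), np.float64(0.00011432660211182881)])
(array([ 0.7313, -0.2526,  0.023 ]), [np.float64(0.0006340513350275241), np.float64(0.0006340513350275136)])
(array([ 0.7707, -0.2118,  0.02  ]), [np.float64(0.00018970680634835705), np.float64(0.0001897068063482451)])
(array([ 0.7407, -0.258 , -0.0026]), [np.float64(0.00018340413075625125), np.float64(0.00018340413075601983)])
(array([ 0.7278, -0.2528,  0.069 ]), [np.float64(0.014166784259070447), np.float64(0.014166784259070605)])
[[ 0.7378 -0.2589  0.    ]] [[ 0.7388 -0.2581  0.    ]] [[ 0.7399 -0.2576  0.    ]]
[[ 0.7316 -0.2531  0.02  ]] [[ 0.7254 -0.2603  0.02  ]] [[ 0.7329 -0.2535  0.02  ]]
[[ 0.7254 -0.2473  0.04  ]] [[ 0.712  -0.2625  0.04  ]] [[ 0.7259 -0.2494  0.04  ]]
[[ 0.7192 -0.2415  0.06  ]] [[ 0.6985 -0.2647  0.06  ]] [[ 0.7189 -0.2453  0.06  ]]
```

View pics/w9d.png

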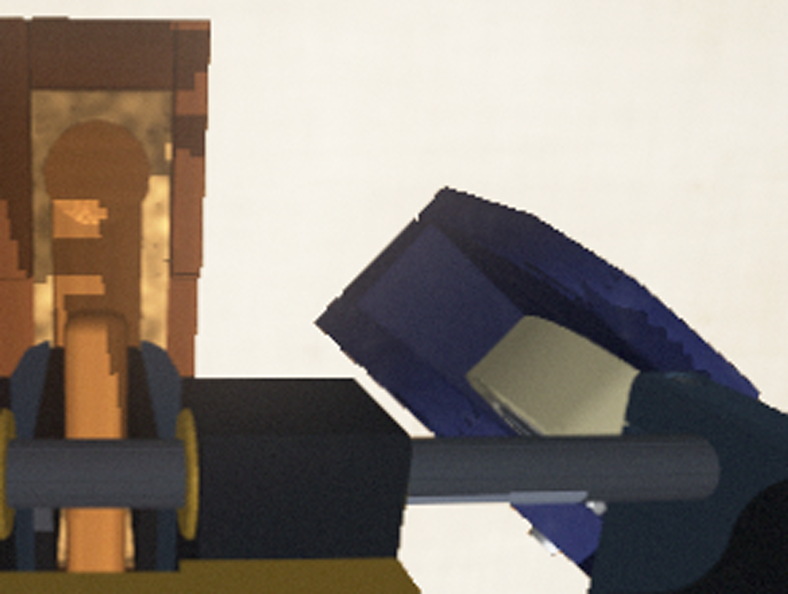

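```bash
python3 -m crank '{"rotation":[[0,0,0],[0,0,0],[0,0,0],[0,0,0],[0,0,0],[0,0,0]],"slide":[[15,0.8,0.5],[15,0,0],[10,0,0],[7,0,0],[3,0,0],[0,0,0]],"hand":[1,1,1,1,1,1]}'
python3 - <<'E'
from h import *
go(.6625,-.257,.0315)
s,c,im=snap("wrist","w10");crop(im,60,60,330,260,2.9,"w10c")
s,c,im=snap("side","s10");crop(im,250,170,400,290,5,"s10c")
E
```

```text
time_s: 12.8
tool_pos: [0.6631, -0.2569, 0.0339]
tool_rot: [-0.506, -0.494, 0.506, -0.494]
wrist_force: [-11.1, 2.9, 27.3]
opening: 0.0155
t 12.8 p [ 0.6631 -0.2569  0.0339] yaw -1.41 down err [-0.0039 -0.0307] slide mm [ 2.4384 -0.6093  0.1028] open 0.0155 F [-11.0503   2.9211  27.2567]
```

View pics/w10c.png

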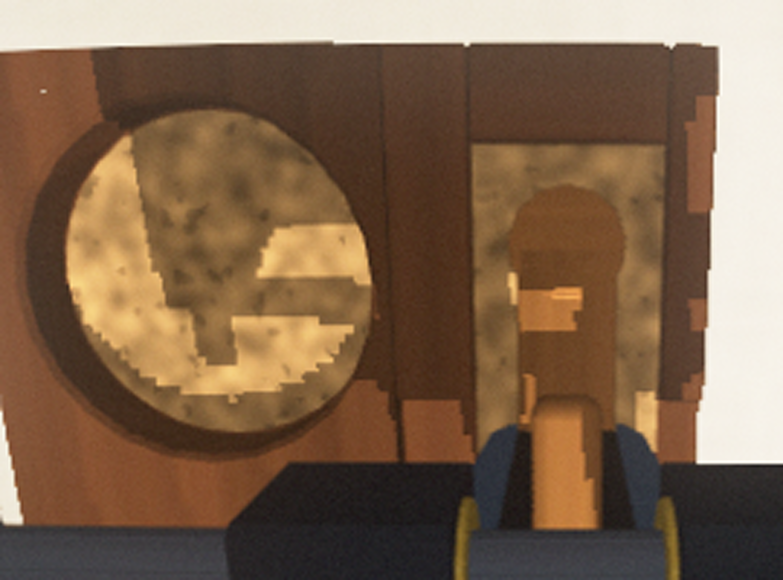

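View pics/s10c.png

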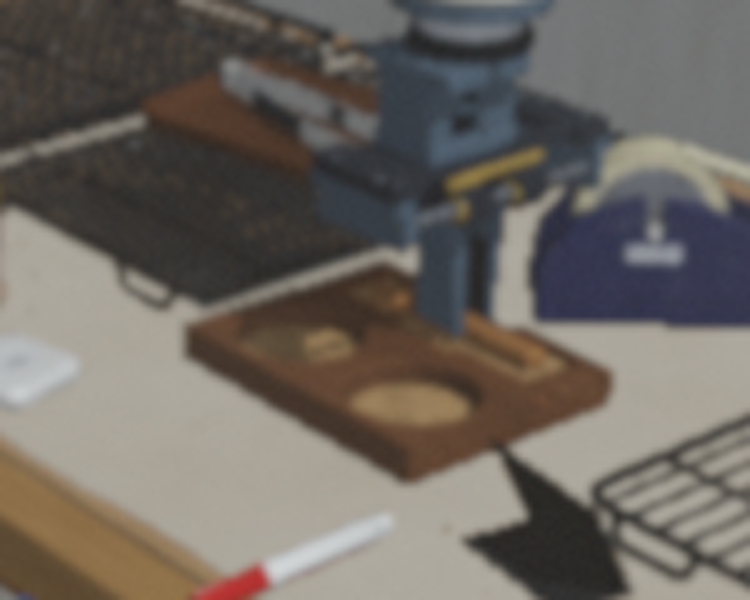

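```bash
python3 -m crank '{"rotation":[[0,0,0],[0,0,0],[0,0,0],[0,0,0],[0,0,0],[0,0,0],[0,0,0],[0,0,0]],"slide":[[0,0,0],[0,0,0],[0,0,0],[0,0,0],[-10,0,0],[-40,0,0],[-50,0,0],[-40,0,0]],"hand":[0.25,0.25,0.25,0.25,0.25,0.25,0.25,0.25]}'
python3 - <<'E'
from h import *
go(.6625,-.257,.0315)
s,c,im=snap("wrist","w11");crop(im,60,60,330,260,2.9,"w11c")
s,c,im=snap("side","s11");crop(im,250,170,400,290,5,"s11c")
E
```

```text
time_s: 13.9
tool_pos: [0.6638, -0.2568, 0.1754]
tool_rot: [0.506, 0.493, -0.506, 0.494]
wrist_force: [0.3, -0.2, -0.4]
opening: 0.0339
t 13.9 p [ 0.6638 -0.2568  0.1754] yaw -1.41 down err [ 0.0978 -0.0473] slide mm [143.8541  -1.4995   0.0782] open 0.0339 F [ 0.3107 -0.1718 -0.4066]
```

View pics/w11.png

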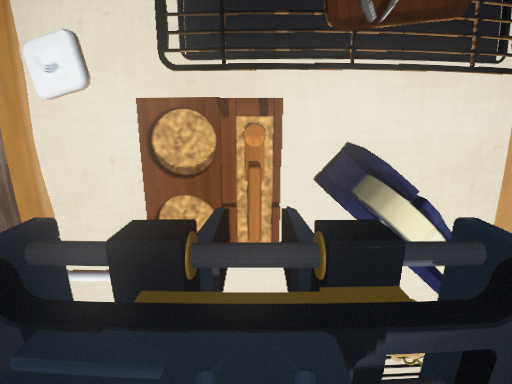

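View pics/s11c.png

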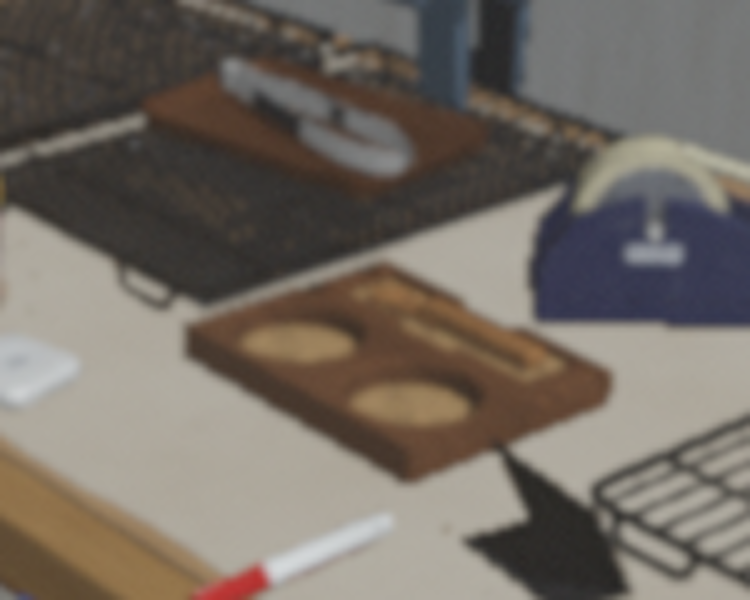

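```bash
python3 -m crank '{"rotation":[[0,0,0],[0,0,0],[0,0,0],[0,0,0],[0,0,0],[0,0,0],[0,0,0],[0,0,0]],"slide":[[0,-33.3,-41.4],[0,-33.3,-41.4],[0,-33.3,-41.4],[0,-33.3,-41.4],[0,-33.3,-41.4],[0,-33.3,-41.4],[0,0,0],[0,0,0]],"hand":[-1,-1,-1,-1,-1,-1,-1,-1]}'
python3 - <<'E'
from h import *
go(.470,-.0035,.05)
s,c,im=snap("wrist","w12")
s,c,im=snap("side","s12");crop(im,180,160,330,280,5,"s12c")
s,c,im=load("w11");hsv=cv2.cvtColor(im,cv2.COLOR_BGR2HSV)
crop(im,130,85,290,250,4,"w11c")
E
```

```text
time_s: 15.0
tool_pos: [0.4704, -0.0036, 0.1728]
tool_rot: [0.506, 0.494, -0.506, 0.494]
wrist_force: [-0.1, -0.1, 0.4]
opening: 0.0913
t 15.0 p [ 0.4704 -0.0036  0.1728] yaw -1.38 down err [ 0.0609 -0.0168] slide mm [122.7827  -0.4932  -0.1006] open 0.0913 F [-0.0779 -0.0643  0.4222]
```

View pics/w12.png

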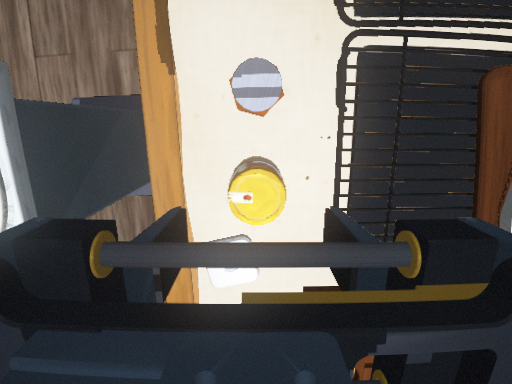

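View pics/s12c.png

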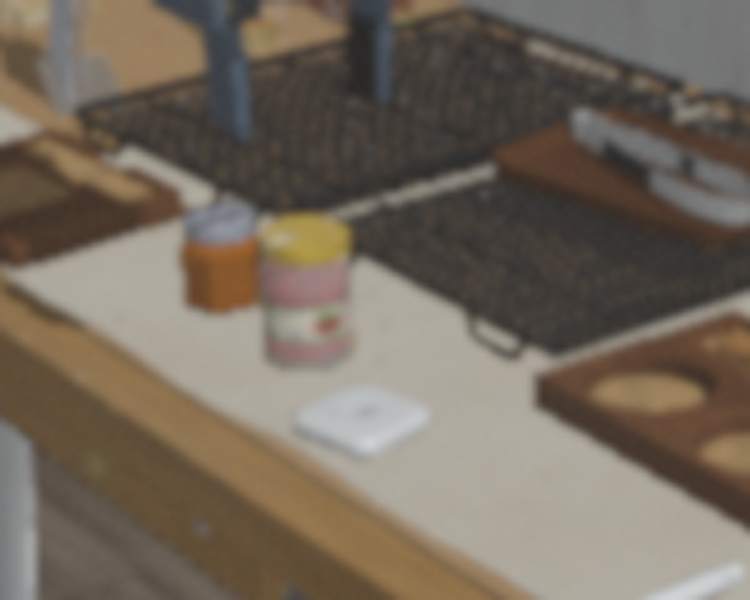

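View pics/w11c.png

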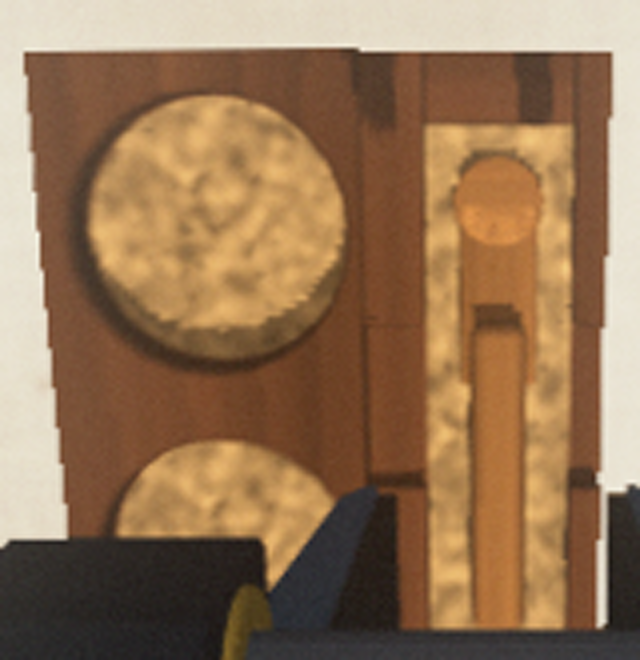

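```bash
python3 - <<'E'
from h import *
c11=load("w11")[1];c12=load("w12")[1];c4=load("w4")[1];c5=load("w5")[1]
f=lambda u,v:(130+(u-1.5)/4,85+(v-1.5)/4)
print("corners",plane(c11,[f(25,52),f(612,52)],.025))
print("rim L,R,T,B",plane(c11,[f(78,225),f(349,225),f(214,94),f(214,370)],.025))
print("floorL?,R",plane(c11,[f(88,220),f(345,220)],.009))
im=load("w12")[2];hsv=cv2.cvtColor(im,cv2.COLOR_BGR2HSV)
m=cv2.inRange(hsv,(20,150,150),(32,255,255));m[:140]=0;m[230:]=0;m[:,:200]=0;m[:,320:]=0
k=max(cv2.findContours(m,cv2.RETR_EXTERNAL,cv2.CHAIN_APPROX_NONE)[0],key=cv2.contourArea);cc=cv2.minEnclosingCircle(k);print(cc)
print(tri([(c12,cc[0]),(c4,(285.66,119.08))]),plane(c12,[cc[0]],.085))
crop(im,200,40,320,240,3.8,"w12c")
m=cv2.inRange(hsv,(90,10,90),(135,120,255));m[:45]=0;m[125:]=0;m[:,:222]=0;m[:,300:]=0
k=max(cv2.findContours(m,cv2.RETR_EXTERNAL,cv2.CHAIN_APPROX_NONE)[0],key=cv2.contourArea);cc=cv2.minEnclosingCircle(k);print("honey",cc,plane(c12,[cc[0]],.064))
E
```

```text
corners [[ 0.5335 -0.1561  0.025 ]
 [ 0.6951 -0.1612  0.025 ]]
rim L,R,T,B [[ 0.5432 -0.2038  0.025 ]
 [ 0.6207 -0.2062  0.025 ]
 [ 0.5853 -0.1693  0.025 ]
 [ 0.5787 -0.2468  0.025 ]]
floorL?,R [[ 0.5403 -0.2032  0.009 ]
 [ 0.6174 -0.2056  0.009 ]]
((257.2993469238281, 196.73684692382812), 20.51038360595703)
(array([ 0.4707, -0.0032,  0.0813]), [np.float64(0.0006399160881651153), np.float64(0.0006399160881651761)]) [[ 0.4713 -0.0025  0.085 ]]
honey ((256.5, 84.28845977783203), 26.293317794799805) [[0.473  0.1011 0.064 ]]
```

View pics/w12c.png

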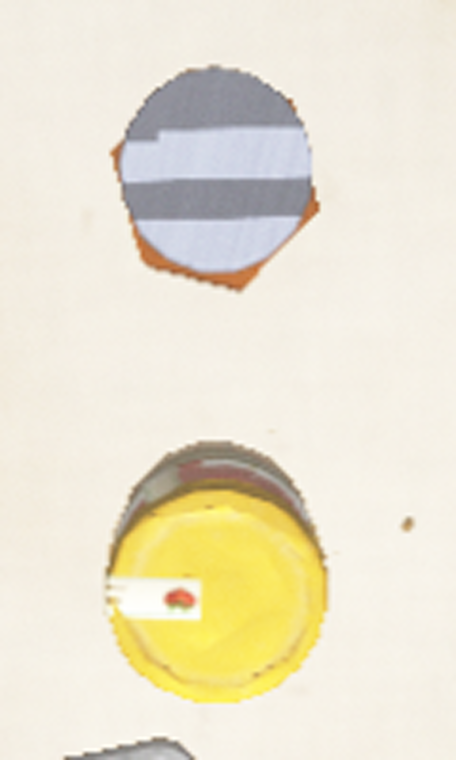

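```bash
python3 -m crank '{"rotation":[[0,0,0],[0,0,0],[0,0,0],[0,0,0],[0,0,0],[0,0,0],[0,0,0],[0,0,0],[0,0,0],[0,0,0],[0,0,0],[0,0,0]],"slide":[[30,0.3,-0.5],[30,0,0],[30,0,0],[25,0,0],[14,0,0],[0,0,0],[0,0,0],[0,0,0],[0,0,0],[0,0,0],[0,0,0],[0,0,0]],"hand":[-1,-1,-1,-1,-1,-1,1,1,1,1,1,1]}'
python3 -c "
from h import *
go(.470,-.003,.044)"
```

```text
time_s: 16.6
tool_pos: [0.4708, -0.003, 0.0439]
tool_rot: [0.506, 0.493, -0.506, 0.494]
wrist_force: [1.3, -0.1, 7.2]
opening: 0.0594
t 16.6 p [ 0.4708 -0.003   0.0439] yaw -1.41 down err [ 0.0824 -0.0103] slide mm [-0.1277 -0.7703 -0.0025] open 0.0594 F [ 1.3482 -0.058   7.1558]
```

```bash
python3 -m crank '{"rotation":[[0,0,0],[0,0,0],[0,0,0],[0,0,0],[0,0,0],[0,0,0],[0,0,0],[0,0,0],[0,0,0],[0,0,0],[0,0,0],[0,0,0],[0,0,0]],"slide":[[-10,0,0],[-20,0,0],[-20,0,0],[-10,0,0],[0,9,15],[0,19.2,33.6],[0,19.2,33.6],[0,19.2,33.6],[0,19.2,33.6],[0,19.2,33.6],[0,10.2,18.4],[0,0,0],[0,0,0]],"hand":[1,1,1,1,1,1,1,1,1,1,1,1,1]}'
python3 - <<'E'
from h import *
go(.581,-.2072,.053)
s,c,im=snap("wrist","w13")
s,c,im=snap("side","s13");crop(im,230,150,380,270,5,"s13c")
E
```

```text
time_s: 18.23
tool_pos: [0.5796, -0.2072, 0.1026]
tool_rot: [-0.506, -0.494, 0.506, -0.493]
wrist_force: [-0.3, 0.9, -4.1]
opening: 0.0595
t 18.23 p [ 0.5796 -0.2072  0.1026] yaw -1.43 down err [-0.0812  0.0404] slide mm [49.623   1.4388  0.0343] open 0.0595 F [-0.3364  0.9393 -4.0883]
```

View pics/w13.png

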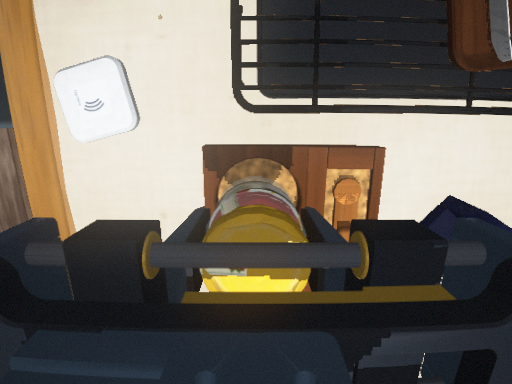

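View pics/s13c.png

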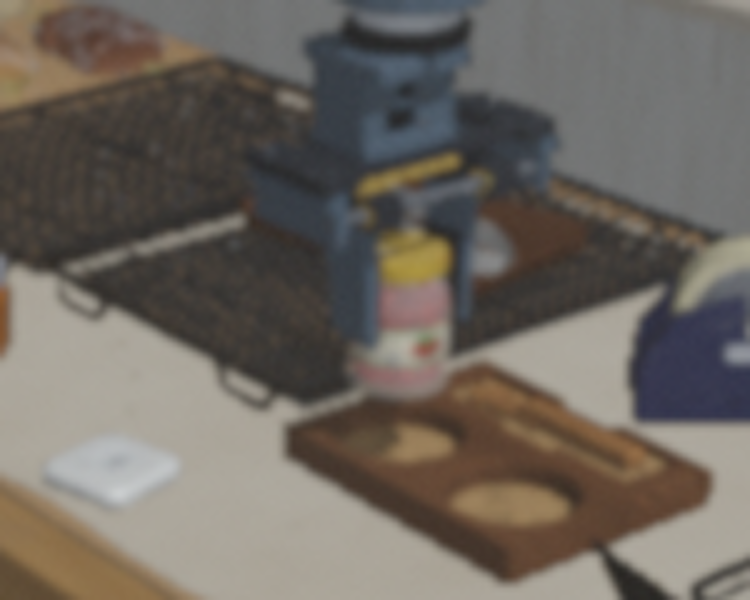

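```bash
python3 -m crank '{"rotation":[[0,0,0],[0,0,0],[0,0,0],[0,0,0],[0,0,0],[0,0,0],[0,0,0],[0,0,0],[0,0,0]],"slide":[[10,1.4,0],[12,0,0],[12,0,0],[6,0,0],[4,0,0],[3,0,0],[2,0,0],[0,0,0],[0,0,0]],"hand":[1,1,1,1,1,1,1,1,1]}'
python3 - <<'E'
from h import *
go(.581,-.2072,.053)
s,c,im=snap("wrist","w14")
s,c,im=snap("side","s14");crop(im,230,150,380,270,5,"s14c")
E
```

```text
time_s: 19.45
tool_pos: [0.5818, -0.2072, 0.0546]
tool_rot: [0.506, 0.494, -0.506, 0.494]
wrist_force: [-0.4, 0.2, -3.8]
opening: 0.0594
t 19.45 p [ 0.5818 -0.2072  0.0546] yaw -1.42 down err [ 0.0166 -0.0076] slide mm [ 1.6261 -0.8044 -0.0103] open 0.0594 F [-0.4343  0.1913 -3.8088]
```

View pics/w14.png

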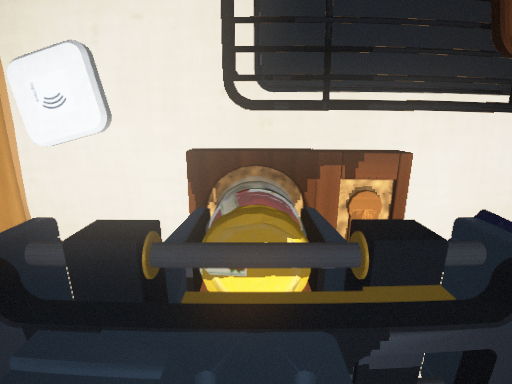

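View pics/s14c.png

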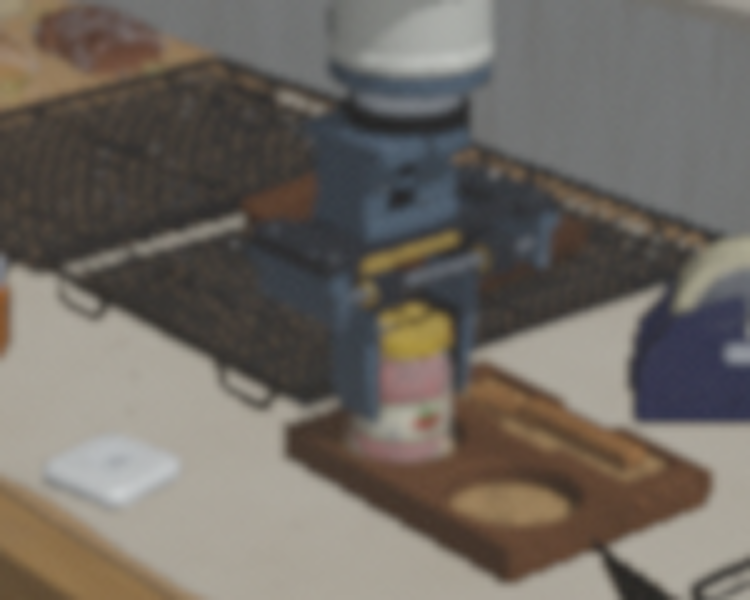

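```bash
python3 -m crank '{"rotation":[[0,0,0],[0,0,0],[0,0,0],[0,0,0]],"slide":[[1,0,0],[1,0,0],[0,0,0],[0,0,0]],"hand":[1,1,1,1]}'
python3 -m crank '{"rotation":[[0,0,0],[0,0,0],[0,0,0],[0,0,0]],"slide":[[0,0,0],[0,0,0],[0,0,0],[0,0,0]],"hand":[0.2,0,-0.4,-0.6]}'
```

```text
time_s: 20.05
tool_pos: [0.5817, -0.2072, 0.0529]
tool_rot: [0.506, 0.494, -0.506, 0.494]
wrist_force: [-2.9, 1.3, 6.1]
opening: 0.0597
time_s: 20.55
tool_pos: [0.5819, -0.2073, 0.0525]
tool_rot: [0.506, 0.494, -0.506, 0.494]
wrist_force: [0.1, 0.5, 0.4]
opening: 0.0712
```

```bash
python3 -m crank '{"rotation":[[0,0,0],[0,0,0],[0,0,0],[0,0,0],[0,0,0],[0,0,0],[0,0,0],[0,0,0],[0,0,0],[0,0,0],[0,0,0],[0,0,0],[-6.7,0,0],[-6.7,0,0],[0,0,0],[0,0,0]],"slide":[[0,0,0],[-10,0,0],[-30,0,0],[-40,0,0],[-35,0,0],[0,-16.7,-43.6],[0,-16.7,-43.6],[0,-16.7,-43.6],[0,-16.7,-43.6],[0,-16.7,-43.6],[0,-16.7,-43.6],[0,-16.7,-43.6],[0,0,0],[0,0,0],[0,0,0],[0,0,0]],"hand":[-0.8,-0.8,-0.8,-0.8,-0.8,-1,-1,-1,-1,-1,-1,-1,-1,-1,-1,-1]}'
python3 - <<'E'
from h import *
go(.473,.101,.03)
s,c,im=snap("wrist","w15");crop(im,180,120,330,240,5,"w15c")
s,c,im=snap("side","s15");crop(im,180,150,380,310,4,"s15c")
E
```

```text
time_s: 22.55
tool_pos: [0.4725, 0.1007, 0.1677]
tool_rot: [0.446, 0.549, -0.446, 0.549]
wrist_force: [-0.3, 0.5, -0.5]
opening: 0.0913
t 22.55 p [0.4725 0.1007 0.1677] yaw 11.81 down err [0.0208 0.0029] slide mm [137.7113   0.505   -0.1762] open 0.0913 F [-0.3406  0.5272 -0.4795]
```

View pics/w15c.png

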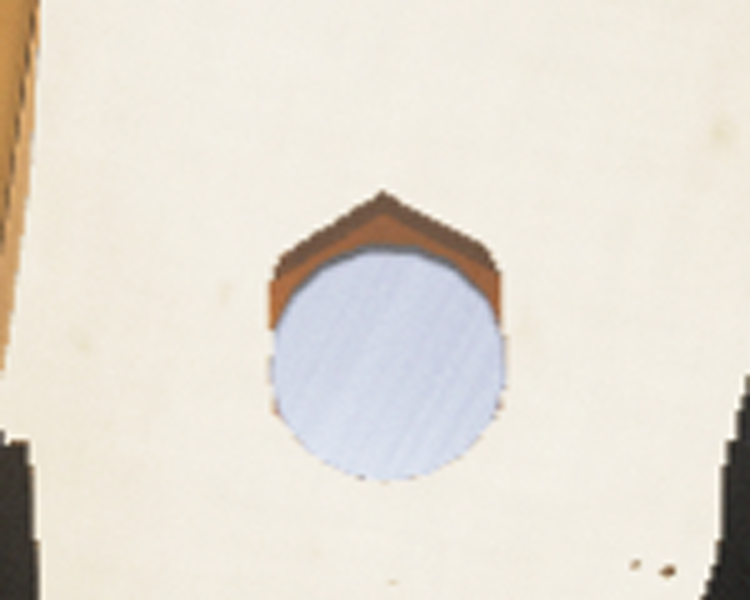

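View pics/s15c.png

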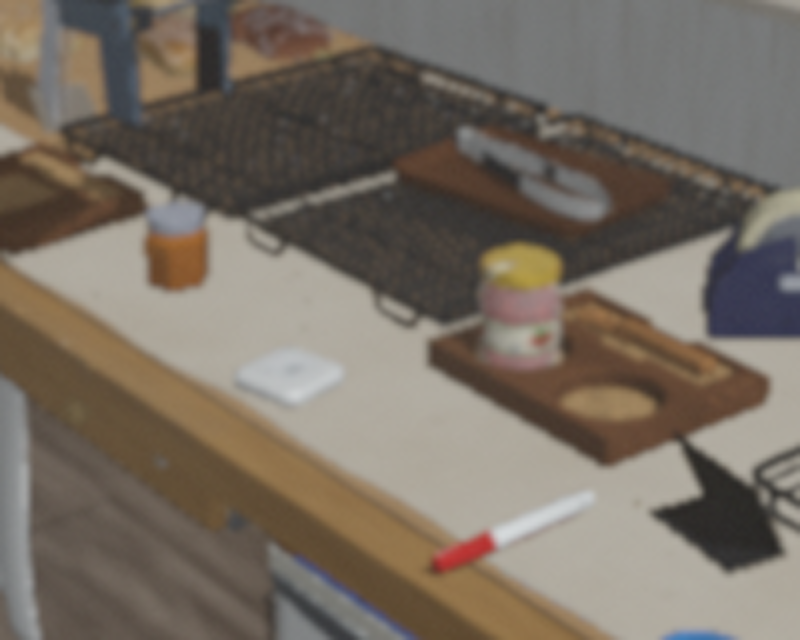

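```bash
python3 -m crank '{"rotation":[[0,0,0],[0,0,0],[0,0,0],[0,0,0],[0,0,0],[0,0,0],[0,0,0],[0,0,0],[0,0,0],[0,0,0],[0,0,0],[0,0,0]],"slide":[[30,0.5,0],[30,0.3,0],[30,0,0],[28,0,0],[20,0,0],[0,0,0],[0,0,0],[0,0,0],[0,0,0],[0,0,0],[0,0,0],[0,0,0]],"hand":[-1,-1,-1,-1,-1,-1,1,1,1,1,1,1]}'
python3 -c "
from h import *
go(.473,.101,.03)"
```

```text
time_s: 24.15
tool_pos: [0.4736, 0.101, 0.0299]
tool_rot: [0.445, 0.549, -0.445, 0.55]
wrist_force: [-0.6, 0.4, 6.9]
opening: 0.0571
t 24.15 p [0.4736 0.101  0.0299] yaw 11.99 down err [0.058  0.0054] slide mm [-0.1456 -0.5592 -0.0841] open 0.0571 F [-0.6114  0.4455  6.8929]
```

```bash
python3 -m crank '{"rotation":[[0,0,0],[0,0,0]],"slide":[[0,0,0],[0,0,0]],"hand":[1,1]}'
python3 - <<'E'
from h import *
s,c,im=snap("wrist","w16");crop(im,180,100,330,300,4,"w16c")
E
```

```text
time_s: 24.4
tool_pos: [0.4736, 0.101, 0.0299]
tool_rot: [0.445, 0.549, -0.445, 0.55]
wrist_force: [-0.7, 0.2, 8.5]
opening: 0.0574
```

View pics/w16c.png

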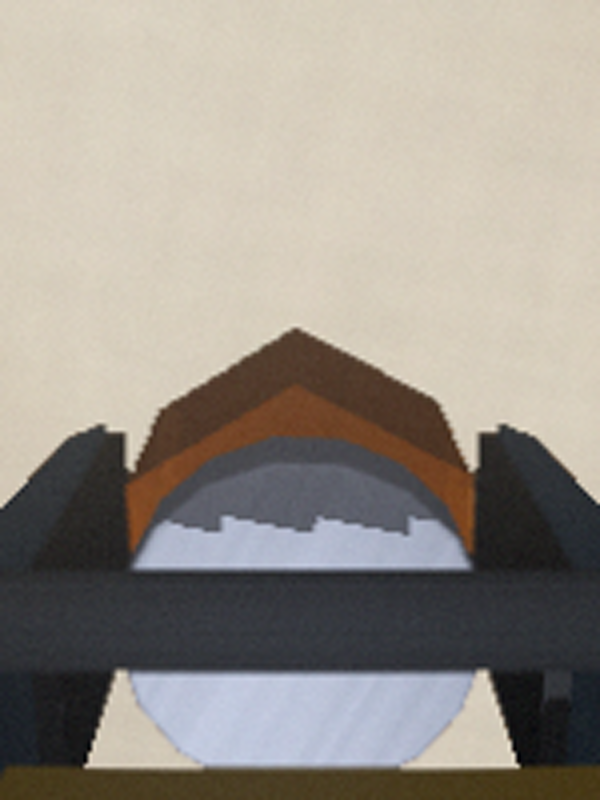

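```bash
python3 - <<'E'
from h import *
c=load("w16")[1];f=lambda u,v:(180+(u-1.5)/4,100+(v-1.5)/4)
R,p=tool(load("w16")[0])
def T(n,P): print(n,((P-p)@R*1000).round(1))
T("bottom corners z4",plane(c,[f(160,410),f(440,405),f(297,330)],.004))
T("bottom corners z0",plane(c,[f(160,410),f(440,405),f(297,330)],.0))
T("top shoulder z44",plane(c,[f(127,485),f(475,485),f(297,385)],.044))
T("lid z64",plane(c,[f(131,570),f(472,570)],.064))
T("lid z60",plane(c,[f(131,570),f(472,570)],.060))
c=load("w15")[1];R,p=tool(load("w15")[0]);f=lambda u,v:(180+(u-2)/5,120+(v-2)/5)
T("w15 bottom",plane(c,[f(278,258),f(493,258),f(382,190)],.004))
T("w15 lid",plane(c,[f(270,365),f(506,365)],.064))
E
```

```text
bottom corners z4 [[ 25.8 -27.  -14.1]
 [ 25.9  23.2 -15.1]
 [ 25.9  -2.4 -28.8]]
bottom corners z0 [[ 29.8 -27.6 -13. ]
 [ 29.9  23.7 -13.9]
 [ 29.9  -2.5 -27.9]]
top shoulder z44 [[-14.2 -26.8 -14.5]
 [-14.1  23.4 -14.5]
 [-14.1  -2.2 -29.4]]
lid z64 [[-34.1 -23.3 -10.3]
 [-34.1  20.1 -10.3]]
lid z60 [[-30.1 -24.   -8.5]
 [-30.1  20.8  -8.5]]
w15 bottom [[163.7 -25.7 -13.1]
 [163.7  26.3 -13.1]
 [163.7  -0.5 -29.5]]
w15 lid [[103.7 -23.2  -1.5]
 [103.7  24.3  -1.5]]
```

```bash
python3 - <<'E'
from h import *
for w in ("w16","w15","w14"):
    s,c,im=load(w);R,p=tool(s);o=s["opening"]*500;print(w,o)
    for x in (8,-11,-30):
        q=np.array([[x,-o,-16],[x,o,-16]])/1000@R.T+p;print(x,proj(c,q).round(1), ((proj(c,q)-[180,100])*4).round())
E
python3 -m crank '{"rotation":[[0,0,0],[0,0,0],[0,0,0],[0,0,0]],"slide":[[0,0,0],[0,0,0],[0,0,0],[0,0,0]],"hand":[1,1,1,1]}'
```

```text
w16 28.723313865709482
8 [[213.5 207. ]
 [301.4 207. ]] [[134. 428.]
 [486. 428.]]
-11 [[208.7 216.6]
 [306.7 216.6]] [[115. 466.]
 [507. 466.]]
-30 [[202.7 228.6]
 [313.4 228.6]] [[ 91. 514.]
 [534. 515.]]
w15 45.626639331125425
8 [[187.8 206.9]
 [327.1 207. ]] [[ 31. 428.]
 [588. 428.]]
-11 [[180.1 216.5]
 [335.3 216.5]] [[  1. 466.]
 [621. 466.]]
-30 [[170.5 228.5]
 [345.6 228.5]] [[-38. 514.]
 [662. 514.]]
w14 29.699557451822486
8 [[211.6 206.5]
 [302.5 206.5]] [[126. 426.]
 [490. 426.]]
-11 [[206.6 216. ]
 [308.  216. ]] [[106. 464.]
 [512. 464.]]
-30 [[200.3 228. ]
 [314.8 228. ]] [[ 81. 512.]
 [539. 512.]]
time_s: 24.95
tool_pos: [0.4736, 0.101, 0.0299]
tool_rot: [0.445, 0.549, -0.445, 0.55]
wrist_force: [-0.6, -0.7, 7.8]
opening: 0.0576
```

```bash
python3 -m crank '{"rotation":[[0,0,0],[0,0,0],[0,0,0],[0,0,0],[10,0,0],[10,0,0],[10,0,0],[0,0,0],[0,0,0],[0,0,0],[0,0,0],[0,0,0],[0,0,0],[0,0,0]],"slide":[[0,0,0],[0,0,0],[0,0,0],[0,0,0],[0,0,0],[0,0,0],[0,0,0],[0,0,0],[0,0,0],[0,0,0],[0,0,0],[0,0,0],[0,0,0],[0,0,0]],"hand":[-0.5,-0.8,-0.8,-0.8,-0.8,-0.8,-0.8,-0.8,1,1,1,1,1,1]}'
python3 - <<'E'
from h import *
go(.473,.101,.03)
s,c,im=snap("wrist","w17");crop(im,180,100,330,300,4,"w17c")
E
```

```text
time_s: 26.7
tool_pos: [0.4732, 0.101, 0.0294]
tool_rot: [0.572, 0.416, -0.572, 0.416]
wrist_force: [0.5, -0.1, 0.8]
opening: 0.0574
t 26.7 p [0.4732 0.101  0.0294] yaw -18.01 down err [ 0.0021 -0.0001] slide mm [-0.5771 -0.1809  0.042 ] open 0.0574 F [ 0.4977 -0.0892  0.7892]
```

View pics/w17c.png

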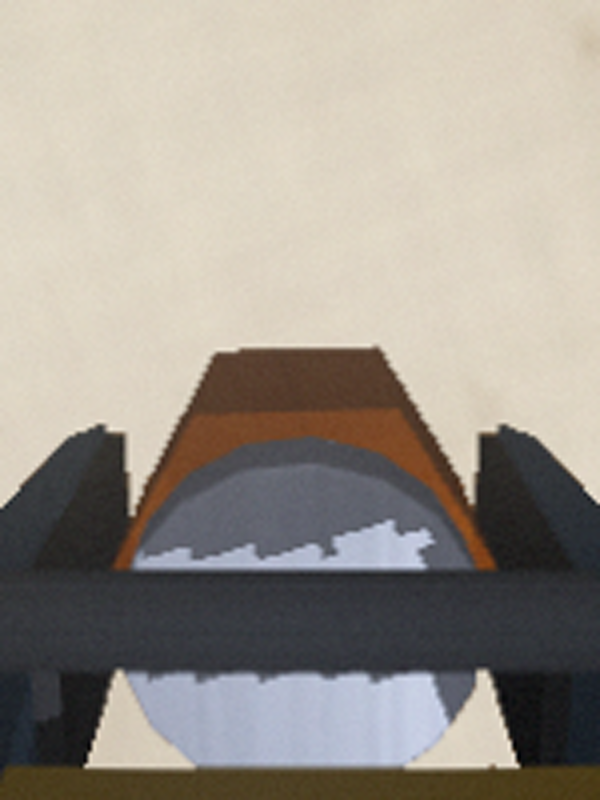

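```bash
python3 -m crank '{"rotation":[[0,0,0],[0,0,0],[0,0,0],[0,0,0],[-10,0,0],[-10,0,0],[-10,0,0],[0,0,0],[0,0,0],[0,0,0],[0,0,0],[0,0,0],[0,0,0],[0,0,0],[0,0,0]],"slide":[[0,0,0],[0,0,0],[0,0,0],[0,0,0],[0,0,0],[0,0,0],[0,0,0],[0,0,0],[0,0,0],[0,0,0],[0,0,0],[0,0,0],[0,0,0],[0,0,0],[0,0,0]],"hand":[-0.5,-0.8,-0.8,-0.8,-0.8,-0.8,-0.8,-0.8,1,1,1,1,1,1,1]}'
python3 - <<'E'
from h import *
go(.473,.101,.03)
s,c,im=snap("wrist","w18");crop(im,180,100,330,300,4,"w18c")
E
```

```text
time_s: 28.62
tool_pos: [0.4732, 0.101, 0.0294]
tool_rot: [0.445, 0.549, -0.445, 0.549]
wrist_force: [1.0, 0.7, -0.9]
opening: 0.0571
t 28.62 p [0.4732 0.101  0.0294] yaw 11.98 down err [0.0067 0.0008] slide mm [-0.5707 -0.201  -0.0504] open 0.0571 F [ 0.9834  0.7174 -0.8751]
```

View pics/w18c.png

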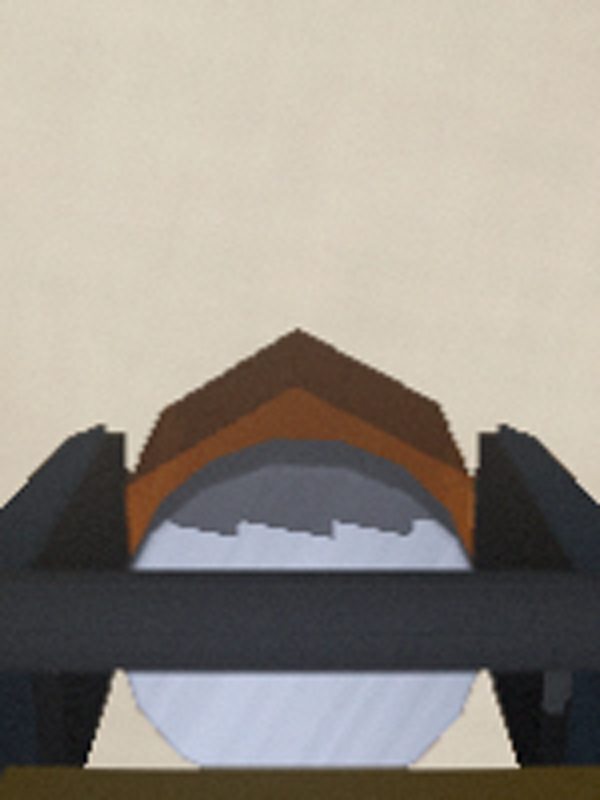

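```bash
python3 -m crank '{"rotation":[[0,0,0],[0,0,0],[0,0,0],[0,0,0],[0,0,0]],"slide":[[-4,0,0],[-4,0,0],[-4,0,0],[0,0,0],[0,0,0]],"hand":[1,1,1,1,1]}'
python3 - <<'E'
from h import *
go(.473,.101,.03)
s,c,im=snap("wrist","w19");crop(im,180,100,330,300,2.5,"w19c")
s,c,im=snap("side","s19");crop(im,180,160,330,280,5,"s19c")
E
```

```text
time_s: 29.3
tool_pos: [0.4731, 0.101, 0.0414]
tool_rot: [0.445, 0.549, -0.445, 0.549]
wrist_force: [0.1, 0.1, -2.2]
opening: 0.0573
t 29.3 p [0.4731 0.101  0.0414] yaw 11.98 down err [0.0043 0.001 ] slide mm [11.4351 -0.1417 -0.0584] open 0.0573 F [ 0.1148  0.0676 -2.2362]
```

View pics/w19c.png

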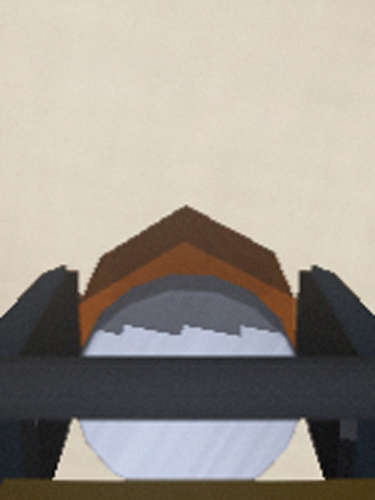

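View pics/s19c.png

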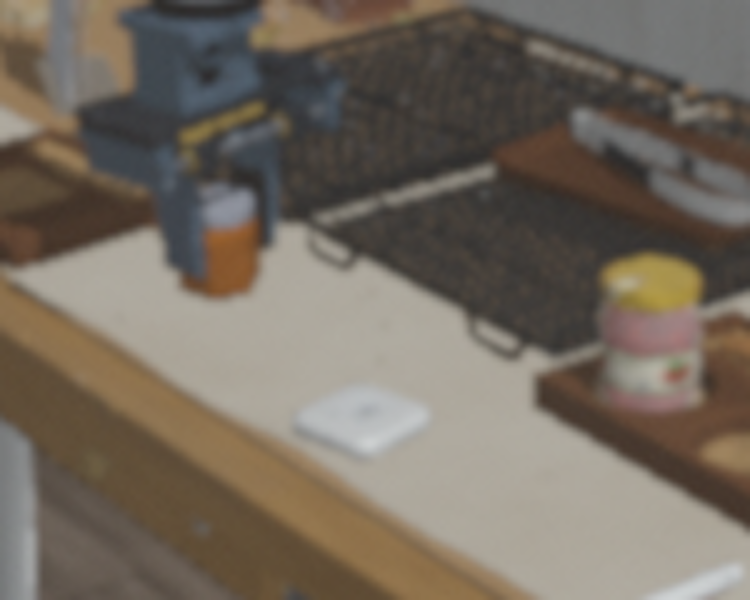

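```bash
python3 -m crank '{"rotation":[[0,0,0],[0,0,0],[0,0,0],[6.7,0,0],[6.7,0,0],[0,0,0],[0,0,0]],"slide":[[-15,0,0],[-30,0,0],[-30,0,0],[-30,0,0],[-15,0,0],[0,0,0],[0,0,0]],"hand":[1,1,1,1,1,1,1]}'
python3 - <<'E'
from h import *
go(.5784,-.3072)
E
```

```text
time_s: 30.28
tool_pos: [0.4727, 0.1009, 0.1607]
tool_rot: [-0.505, -0.495, 0.506, -0.494]
wrist_force: [-1.2, 0.6, -2.2]
opening: 0.0571
t 30.27 p [0.4727 0.1009 0.1607] yaw -1.26 down err [-0.0597 -0.0059] slide mm [ -0.0679 114.6534 405.6943] open 0.0571 F [-1.2221  0.597  -2.1657]
```

```bash
python3 -m crank '{"rotation":[[0,0,0],[0,0,0],[0,0,0],[0,0,0],[0,0,0],[0,0,0],[0,0,0],[0,0,0],[0,0,0],[0,0,0],[0,0,0],[0,0,0],[0,0,0],[0,0,0],[0,0,0]],"slide":[[0,2,20],[0,4,36],[0,4,40],[0,4,40],[0,6,40],[0,9,40],[0,10,40],[0,12,40],[0,15,40],[0,20,35],[0,18,20],[0,10.6,14.7],[0,0,0],[0,0,0],[0,0,0]],"hand":[1,1,1,1,1,1,1,1,1,1,1,1,1,1,1]}'
python3 - <<'E'
from h import *
go(.5784,-.3072,.04)
s,c,im=snap("wrist","w20");crop(im,100,80,350,290,3,"w20c")
s,c,im=snap("side","s20");crop(im,230,150,380,270,5,"s20c")
E
```

```text
time_s: 32.15
tool_pos: [0.5772, -0.3067, 0.1612]
tool_rot: [-0.506, -0.494, 0.506, -0.494]
wrist_force: [-0.2, 0.0, -2.4]
opening: 0.0572
t 32.15 p [ 0.5772 -0.3067  0.1612] yaw -1.37 down err [-0.0376  0.0287] slide mm [121.2006   1.2673   0.568 ] open 0.0572 F [-0.233   0.0383 -2.368 ]
```

View pics/w20.png

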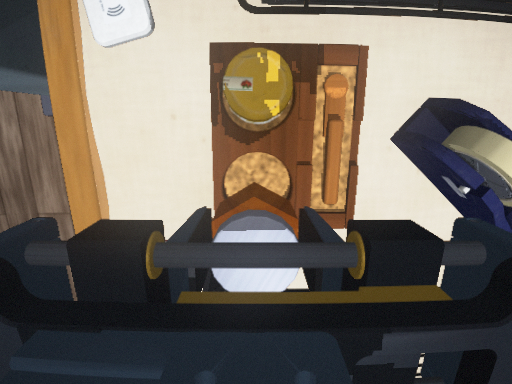

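View pics/s20c.png

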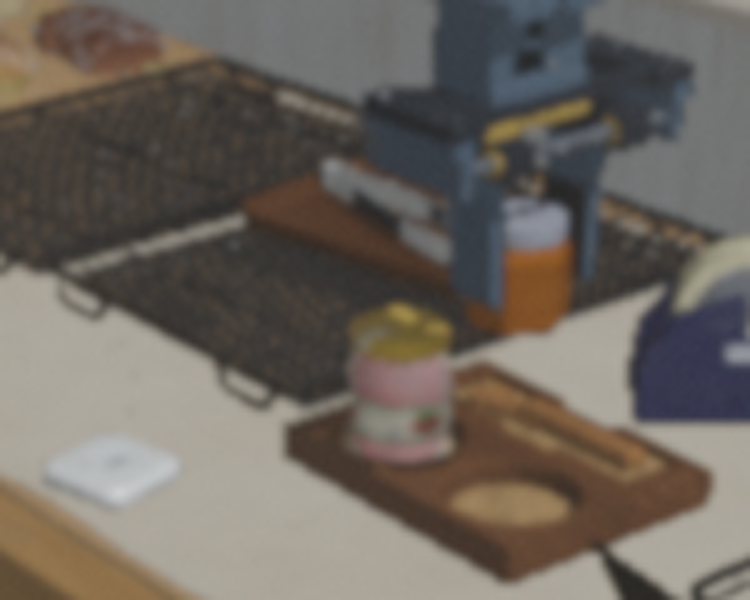

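```bash
python3 - <<'E'
from h import *
s,c,im=load("w20")
q=plane(c,[(209.5,43),(367.5,46)],.025);print(q);d=q[1]-q[0];a=np.arctan2(d[1],d[0]);print(np.degrees(a),np.hypot(*d[:2]))
m=q.mean(0)[:2];Rm=np.array([[np.cos(a),-np.sin(a)],[np.sin(a),np.cos(a)]]);C=m-Rm@[0,.1];print("board",C,"A",C+Rm@[-.032,.05],"B",C+Rm@[-.032,-.05])
print("well B x extents",plane(c,[(223,185),(292,185)],.009))
E
```

```text
[[ 0.5334 -0.157   0.025 ]
 [ 0.6937 -0.1624  0.025 ]]
-1.9300798945661912 0.1603840623739265
board [ 0.6102 -0.2597] A [ 0.5799 -0.2086] B [ 0.5765 -0.3085]
well B x extents [[ 0.5379 -0.3075  0.009 ]
 [ 0.6194 -0.3094  0.009 ]]
```

```bash
python3 -m crank '{"rotation":[[0,0,0],[0,0,0],[0,0,0],[0,0,0],[0,0,0],[0,0,0],[0,0,0],[0,0,0],[0,0,0],[0,0,0]],"slide":[[15,0.8,1.2],[30,0,0],[30,0,0],[20,0,0],[10,0,0],[6,0,0],[5,0,0],[4,0,0],[0,0,0],[0,0,0]],"hand":[1,1,1,1,1,1,1,1,1,1]}'
python3 - <<'E'
from h import *
go(.578,-.308,.0385)
s,c,im=snap("wrist","w21")
s,c,im=snap("side","s21");crop(im,230,150,380,270,5,"s21c")
E
```

```text
time_s: 33.5
tool_pos: [0.5786, -0.3088, 0.0417]
tool_rot: [0.506, 0.494, -0.506, 0.494]
wrist_force: [1.0, -0.4, -0.7]
opening: 0.0575
t 33.5 p [ 0.5786 -0.3088  0.0417] yaw -1.42 down err [ 0.0233 -0.0146] slide mm [ 3.2223 -0.6552 -0.7502] open 0.0575 F [ 0.9529 -0.4423 -0.7127]
```

View pics/w21.png

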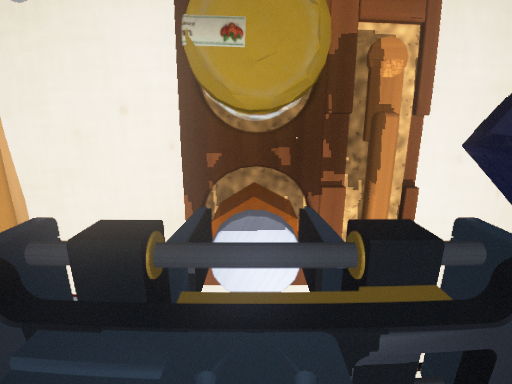

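View pics/s21c.png

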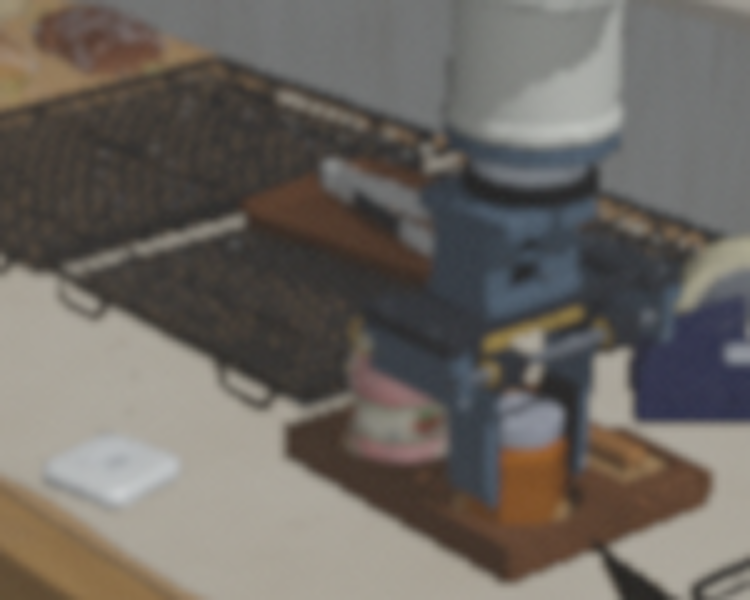

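```bash
python3 -m crank '{"rotation":[[0,0,0],[0,0,0],[0,0,0],[0,0,0]],"slide":[[1,0,0],[1,0,0],[0.5,0,0],[0,0,0]],"hand":[1,1,1,1]}'
python3 -c "
from h import *
go(.578,-.308,.0385)"
```

```text
time_s: 34.1
tool_pos: [0.5784, -0.3086, 0.0388]
tool_rot: [-0.506, -0.494, 0.506, -0.494]
wrist_force: [0.7, 0.1, -1.3]
opening: 0.057
t 34.1 p [ 0.5784 -0.3086  0.0388] yaw -1.41 down err [-0.0088  0.0046] slide mm [ 0.3231 -0.4398 -0.5982] open 0.057 F [ 0.6682  0.0782 -1.2519]
```

```bash
python3 -m crank '{"rotation":[[0,0,0],[0,0,0],[0,0,0],[0,0,0]],"slide":[[0.5,0,0],[0.5,0,0],[0,0,0],[0,0,0]],"hand":[1,1,1,1]}'
python3 -c "
from h import *
go(.578,-.308,.0385)"
```

```text
time_s: 34.6
tool_pos: [0.5785, -0.3087, 0.0384]
tool_rot: [0.506, 0.494, -0.506, 0.494]
wrist_force: [-2.7, 0.8, 7.2]
opening: 0.0574
t 34.6 p [ 0.5785 -0.3087  0.0384] yaw -1.41 down err [ 0.0163 -0.0108] slide mm [-0.0671 -0.5623 -0.6508] open 0.0574 F [-2.7137  0.7858  7.2213]
```

```bash
python3 -m crank '{"rotation":[[0,0,0],[0,0,0],[0,0,0],[0,0,0],[0,0,0],[0,0,0],[0,0,0],[0,0,0],[0,0,0],[0,0,0],[0,0,0],[0,0,0],[0,0,0],[0,0,0],[0,0,0],[0,0,0],[0,0,0]],"slide":[[0,0,0],[0,0,0],[0,0,0],[0,0,0],[0,0,0],[-10,0,0],[-30,0,0],[-40,0,0],[-40,0,0],[0,-24.7,-25],[0,-24.7,-32],[0,-24.7,-32],[0,-24.7,-32],[0,-24.7,-32],[0,-24.7,-32],[0,0,0],[0,0,0]],"hand":[0.2,0,-0.4,-0.6,-0.8,-0.8,-0.8,-0.8,-0.8,-1,-1,-1,-1,-1,-1,-1,-1]}'
python3 - <<'E'
from h import *
go(.435,-.113)
s,c,im=snap("wrist","w22");crop(im,150,80,350,240,4,"w22c")
s,c,im=snap("side","s22");crop(im,180,150,380,310,4,"s22c")
E
```

```text
time_s: 36.72
tool_pos: [0.4357, -0.1204, 0.1586]
tool_rot: [0.506, 0.493, -0.506, 0.494]
wrist_force: [0.4, 0.0, -0.6]
opening: 0.0914
t 36.73 p [ 0.4357 -0.1204  0.1586] yaw -1.4 down err [ 0.0861 -0.0412] slide mm [-0.0063 -0.8358 -7.4135] open 0.0914 F [ 0.408   0.0207 -0.6025]
```

View pics/w22c.png

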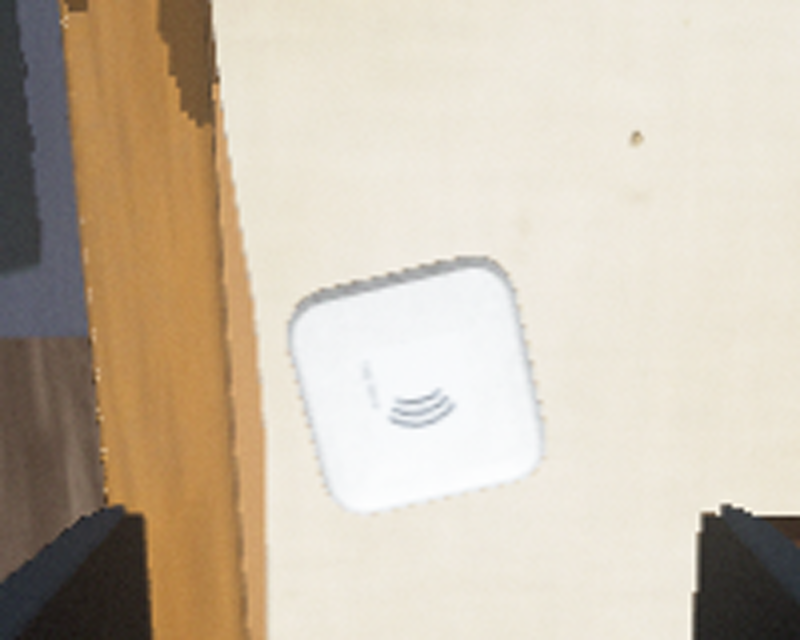

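View pics/s22c.png

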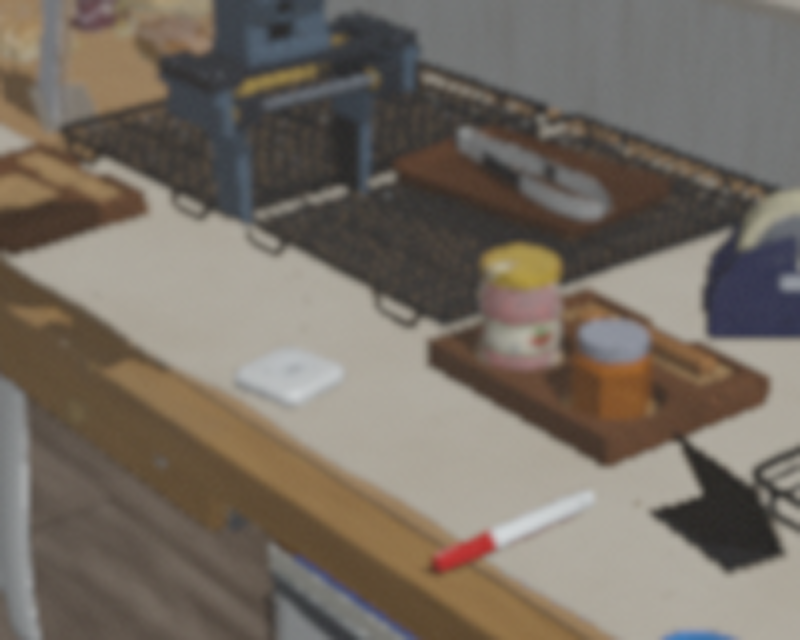

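```bash
python3 - <<'E'
from h import *
for w,(x0,y0,x1,y1) in {"w22":(215,135,300,215),"w4":(232,158,285,204),"w3":(232,65,286,125)}.items():
    s,c,im=load(w);lab=cv2.cvtColor(im,cv2.COLOR_BGR2LAB).astype(int)
    m=(lab[:,:,2]<131).astype(np.uint8)*255;M=np.zeros_like(m);M[y0:y1,x0:x1]=m[y0:y1,x0:x1]
    M=cv2.morphologyEx(M,cv2.MORPH_OPEN,np.ones((3,3)))
    k=max(cv2.findContours(M,cv2.RETR_EXTERNAL,cv2.CHAIN_APPROX_NONE)[0],key=cv2.contourArea);k=cv2.convexHull(k)
    q=plane(c,k.reshape(-1,2),.012)[:,:2].astype(np.float32)*1000;r=cv2.minAreaRect(q);mm=cv2.moments(k)
    print(w,cv2.boundingRect(k),r,mm["m10"]/mm["m00"],mm["m01"]/mm["m00"])
f=lambda u,v:(150+(u-1.5)/4,80+(v-1.5)/4)
c22=load("w22")[1];c4=load("w4")[1];c3=load("w3")[1]
# contactless symbol centre heights
print(tri([(c22,f(420,409)),(c4,(190+205/3,568/3))]),tri([(c22,f(420,409)),(c3,(190+210/3,291/3))]))
q=plane(c22,[f(370,514),f(530,475),f(505,270),f(543,450),f(293,335),f(330,490)],.014);print(q)
for a,b in((0,1),(3,2),(5,4)): d=q[b]-q[a];print(np.degrees(np.arctan2(d[1],d[0])))
E
```

```text
w22 (222, 145, 64, 64) ((433.5196838378906, -111.56900024414062), (65.90734100341797, 66.70840454101562), 11.676443099975586) 253.96793950045267 176.20530436171913
w4 (237, 165, 43, 39) ((433.46661376953125, -111.73078918457031), (65.51661682128906, 66.79347229003906), 11.475419998168945) 258.1242190371187 184.71187063579566
w3 (236, 70, 46, 49) ((433.5679626464844, -113.35293579101562), (65.84308624267578, 66.63312530517578), 11.813525199890137) 258.8460150090244 93.9083309584877
(array([ 0.4341, -0.1135,  0.0308]), [np.float64(0.00015148923779934913), np.float64(0.00015148923779928394)]) (array([ 0.4347, -0.1174,  0.0119]), [np.float64(0.0006483161068650784), np.float64(0.0006483161068650612)])
[[ 0.4186 -0.1481  0.014 ]
 [ 0.4657 -0.1374  0.014 ]
 [ 0.4588 -0.0779  0.014 ]
 [ 0.4695 -0.13    0.014 ]
 [ 0.3987 -0.0947  0.014 ]
 [ 0.4072 -0.1405  0.014 ]]
12.858200940427526
101.6477294330106
100.41331850015659
```

```bash
python3 -m crank '{"rotation":[[-6.5,0,0],[-6.5,0,0],[0,0,0],[0,0,0],[0,0,0],[0,0,0],[0,0,0]],"slide":[[0,0,0],[0,0,0],[30,-0.5,-8.7],[40,0,0],[30,0,0],[0,0,0],[0,0,0]],"hand":[-1,-1,-1,-1,-1,-1,-1]}'
python3 - <<'E'
from h import *
go(.4335,-.112,.0105)
s,c,im=snap("wrist","w23");crop(im,150,100,350,260,4,"w23c")
E
```

```text
time_s: 37.7
tool_pos: [0.4333, -0.1121, 0.0586]
tool_rot: [0.447, 0.548, -0.447, 0.548]
wrist_force: [-0.6, -0.1, 0.5]
opening: 0.0911
t 37.7 p [ 0.4333 -0.1121  0.0586] yaw 11.56 down err [ 0.0389 -0.0148] slide mm [48.1466  0.1833 -0.0684] open 0.0911 F [-0.5993 -0.0998  0.4551]
```

View pics/w23c.png

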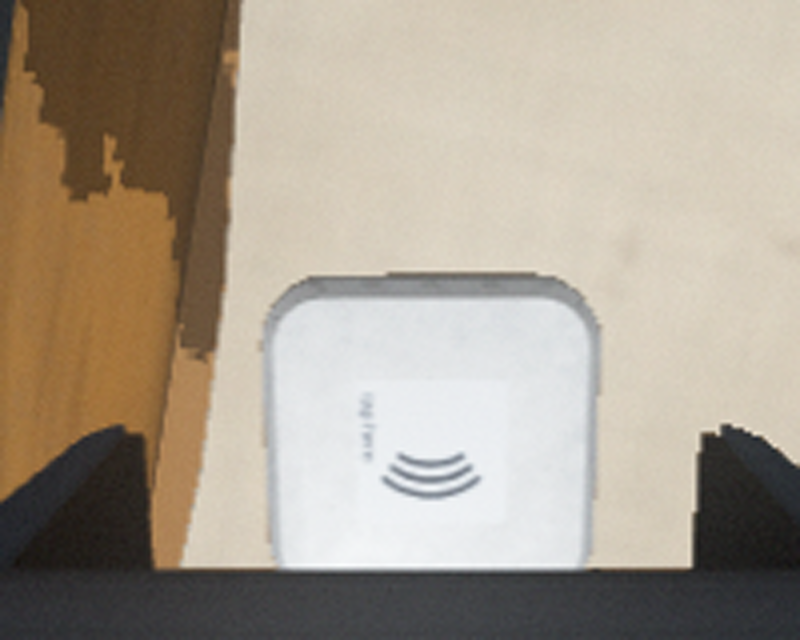

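Reader is centred between the fingers (crop columns 268–597, fingers at 145 and 698) and square to them. Down and grip.

```bash
python3 -m crank '{"rotation":[[0,0,0],[0,0,0],[0,0,0],[0,0,0],[0,0,0],[0,0,0],[0,0,0],[0,0,0],[0,0,0],[0,0,0],[0,0,0],[0,0,0]],"slide":[[20,0,0],[18,0,0],[10,0,0],[0,0,0],[0,0,0],[0,0,0],[0,0,0],[0,0,0],[0,0,0],[0,0,0],[0,0,0],[0,0,0]],"hand":[-1,-1,-1,-1,1,1,1,1,1,1,1,1]}'
python3 -c "
from h import *
go(.4335,-.112,.0105)"
python3 -m crank '{"rotation":[[0,0,0],[0,0,0],[0,0,0],[0,0,0],[4,0,0],[4,0,0],[0,0,0],[0,0,0]],"slide":[[-8,0,0],[-20,0,0],[-30,0,0],[-30,0,0],[-7,0,0],[0,0,0],[0,0,0],[0,0,0]],"hand":[1,1,1,1,1,1,1,1]}'
python3 - <<'E'
from h import *
print("hold"); go(.43,.3260)
s,c,im=snap("wrist","w24")
E
```

```text
time_s: 39.25
tool_pos: [0.4331, -0.1117, 0.0103]
tool_rot: [0.447, 0.548, -0.447, 0.548]
wrist_force: [0.3, 1.0, 8.2]
opening: 0.0648
t 39.25 p [ 0.4331 -0.1117  0.0103] yaw 11.58 down err [ 0.0569 -0.02  ] slide mm [-0.1957  0.3573  0.3478] open 0.0648 F [0.331  0.9564 8.1898]
time_s: 40.25
tool_pos: [0.4325, -0.1116, 0.105]
tool_rot: [0.484, 0.516, -0.484, 0.516]
wrist_force: [0.8, 0.4, -1.8]
opening: 0.0646
hold
t 40.25 p [ 0.4325 -0.1116  0.105 ] yaw 3.68 down err [-0.0158  0.006 ] slide mm [   0.0461   25.5995 -436.8108] open 0.0646 F [ 0.7963  0.3709 -1.8309]
```

View pics/w24.png

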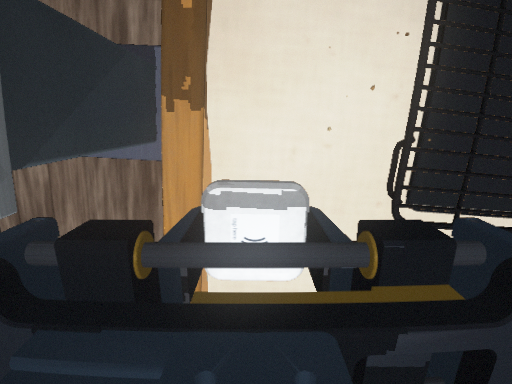

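```bash
python3 -m crank '{"rotation":[[0,0,0],[0,0,0],[0,0,0],[0,0,0],[0,0,0],[0,0,0],[0,0,0],[0,0,0],[0,0,0],[0,0,0],[0,0,0]],"slide":[[0,2,-20],[0,2.5,-42],[0,2.5,-42],[0,2.5,-42],[0,2.5,-42],[0,2.5,-42],[0,2.5,-42],[0,2,-42],[0,1,-33],[0,0,0],[0,0,0]],"hand":[1,1,1,1,1,1,1,1,1,1,1]}'
python3 - <<'E'
from h import *
go(.43,.3260)
s,c,im=snap("wrist","w25");crop(im,100,0,400,215,2.6,"w25c")
c6=load("w6")[1];k6=lambda u,v:(190+(u-1.5)/4,(v-1.5)/4)
q=plane(c6,[k6(148,205),k6(372,193),k6(380,418),k6(167,435)],.019);print(q,q.mean(0))
E
```

```text
time_s: 41.68
tool_pos: [0.4306, 0.2355, 0.1047]
tool_rot: [0.484, 0.516, -0.484, 0.516]
wrist_force: [-0.8, -0.6, -0.8]
opening: 0.0647
t 41.67 p [0.4306 0.2355 0.1047] yaw 3.63 down err [-0.0408 -0.0268] slide mm [ -0.042    5.1404 -90.3699] open 0.0647 F [-0.8266 -0.6295 -0.7895]
[[0.3862 0.366  0.019 ]
 [0.4706 0.3701 0.019 ]
 [0.4752 0.2881 0.019 ]
 [0.3918 0.2817 0.019 ]] [0.4309 0.3265 0.019 ]
```

View pics/w25c.png

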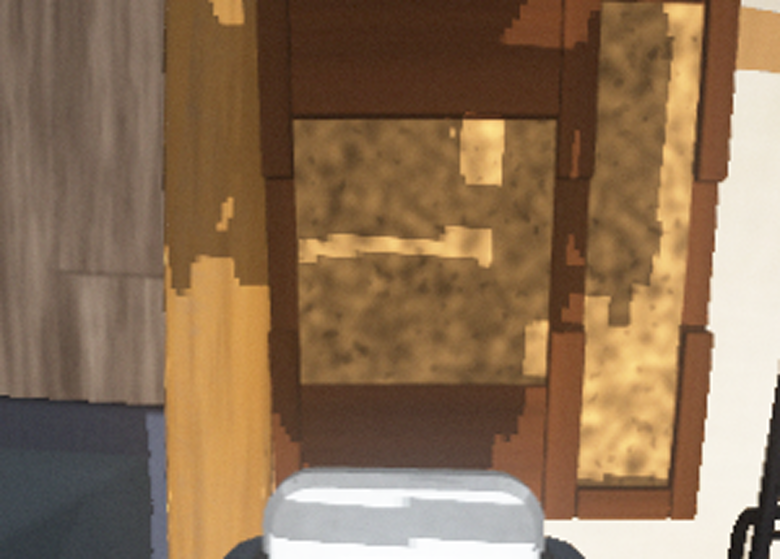

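```bash
python3 - <<'E'
from h import *
c=load("w25")[1];c6=load("w6")[1];f=lambda u,v:(100+(u-.8)/2.6,(v-.8)/2.6);k6=lambda u,v:(190+(u-1.5)/4,(v-1.5)/4)
q=plane(c,[f(293,118),f(557,118),f(548,383),f(302,384)],.019);print(q,q.mean(0))
for i in range(4): d=q[(i+1)%4]-q[i];print(np.linalg.norm(d),np.degrees(np.arctan2(d[1],d[0])))
g=plane(c,[f(600,3),f(705,3),f(667,487),f(577,480)],.019);print(g)
print(tri([(c,f(548,383)),(c6,k6(380,418))]),tri([(c,f(293,118)),(c6,k6(148,205))]))
E
```

```text
[[0.3849 0.3662 0.019 ]
 [0.4699 0.3718 0.019 ]
 [0.4759 0.2868 0.019 ]
 [0.3908 0.281  0.019 ]] [0.4304 0.3264 0.019 ]
0.08513754884970079 3.7342919804921015
0.08520483069067974 -85.93665858771921
0.0853703677132247 -176.086707721811
0.08547052068058097 93.90652448005008
[[0.4801 0.407  0.019 ]
 [0.5137 0.4102 0.019 ]
 [0.5233 0.2527 0.019 ]
 [0.4902 0.2532 0.019 ]]
(array([0.4742, 0.2874, 0.0278]), [np.float64(0.00010528690297175532), np.float64(0.00010528690297160005)]) (array([0.388 , 0.3614, 0.038 ]), [np.float64(2.6713272835335294e-05), np.float64(2.6713272835423735e-05)])
```

```bash
python3 -m crank '{"rotation":[[0,0,0],[0,0,0],[0,0,0],[0,0,0],[0,0,0],[0,0,0],[0,0,0],[0,0,0],[0,0,0],[0,0,0]],"slide":[[0,2,-35],[0,2,-35],[0,1.4,-20.8],[0,0,0],[25,0,0],[20,0,0],[15,0,0],[10,0,0],[0,0,0],[0,0,0]],"hand":[1,1,1,1,1,1,1,1,1,1]}'
python3 - <<'E'
from h import *
go(.4304,.3264,.0295)
s,c,im=snap("wrist","w26");crop(im,100,80,400,300,2.6,"w26c")
E
```

```text
time_s: 42.98
tool_pos: [0.4309, 0.327, 0.0354]
tool_rot: [0.484, 0.515, -0.484, 0.515]
wrist_force: [0.1, -0.2, -1.3]
opening: 0.0645
t 42.98 p [0.4309 0.327  0.0354] yaw 3.59 down err [0.0308 0.0173] slide mm [ 5.8731 -0.5351  0.5686] open 0.0645 F [ 0.0967 -0.2175 -1.262 ]
```

View pics/w26c.png

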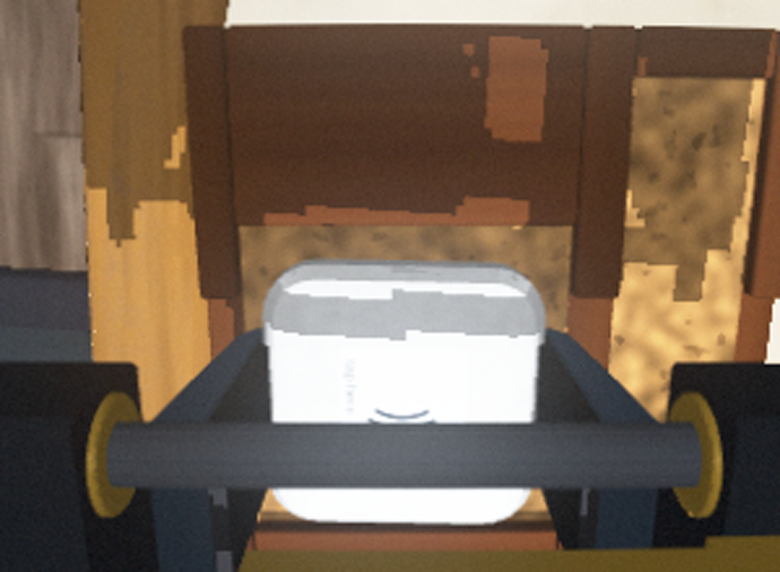

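```bash
python3 -m crank '{"rotation":[[0,0,0],[0,0,0],[0,0,0],[0,0,0]],"slide":[[2,0,0],[2,0,0],[1,0,0],[0,0,0]],"hand":[1,1,1,1]}'
python3 -c "
from h import *
go(.4304,.3264,.0295)"
```

```text
time_s: 43.52
tool_pos: [0.4306, 0.3269, 0.0298]
tool_rot: [0.484, 0.515, -0.484, 0.515]
wrist_force: [-0.2, -0.2, -0.6]
opening: 0.0649
t 43.52 p [0.4306 0.3269 0.0298] yaw 3.58 down err [-0.0096 -0.0037] slide mm [ 0.3216 -0.2074  0.4889] open 0.0649 F [-0.1626 -0.2248 -0.6087]
```

```bash
python3 -m crank '{"rotation":[[0,0,0],[0,0,0],[0,0,0],[0,0,0],[0,0,0],[0,0,0],[0,0,0],[0,0,0],[0,0,0],[0,0,0],[0,0,0]],"slide":[[0.7,0,0],[0,0,0],[0,0,0],[0,0,0],[0,0,0],[-5,0,0],[-20,0,0],[-40,0,0],[-40,0,0],[0,0,0],[0,0,0]],"hand":[1,1,-0.5,-0.7,-0.7,-0.7,-0.7,-0.7,-0.7,-0.7,-0.7]}'
python3 - <<'E'
from h import *
go(.4304,.3264)
s,c,im=snap("wrist","w27");crop(im,100,80,400,300,2.6,"w27c")
E
```

```text
time_s: 44.9
tool_pos: [0.4304, 0.3268, 0.134]
tool_rot: [0.484, 0.515, -0.484, 0.515]
wrist_force: [0.4, -0.2, 0.7]
opening: 0.0777
t 44.9 p [0.4304 0.3268 0.134 ] yaw 3.58 down err [-0.0077 -0.0028] slide mm [ 0.     -0.0069  0.3797] open 0.0777 F [ 0.3811 -0.2013  0.6648]
```

View pics/w27c.png

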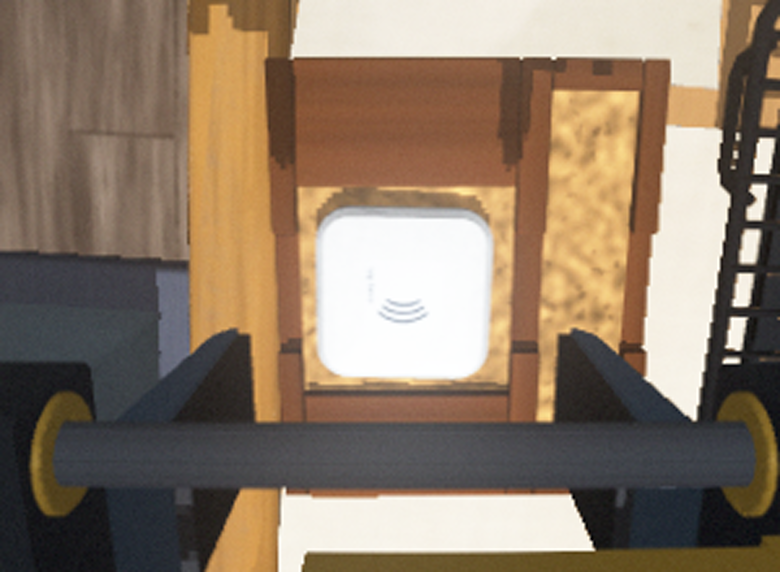

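```bash
python3 -m crank '{"rotation":[[0,0,0],[0,0,0],[0,0,0],[0,0,0],[0,0,0],[0,0,0],[0,0,0],[0,0,0],[0,0,0],[0,0,0],[0,0,0],[0,0,0],[0,0,0],[0,0,0],[0,0,0],[0,0,0],[0,0,0]],"slide":[[0,-3.7,24],[0,-3.7,44],[0,-3.7,44],[0,-3.7,44],[0,-3.7,44],[0,-3.7,44],[0,-3.7,44],[0,-3.7,44],[0,-3.7,44],[0,-3.7,44],[0,-3.7,44],[0,-3.7,44],[0,-3.7,44],[0,-3.7,44],[0,-3.7,44],[0,-3.7,44],[0,0,24]],"hand":[-1,-1,-1,-1,-1,-1,-1,-1,-1,-1,-1,-1,-1,-1,-1,-1,-1]}'
python3 -m crank '{"rotation":[[10.4,0,0],[10.4,0,0],[10.4,0,0],[10.4,0,0],[10.4,0,0],[10.4,0,0],[10.4,0,0],[10.4,0,0],[10.4,0,0],[0,0,0],[0,0,0]],"slide":[[0,0,0],[0,0,0],[0,0,0],[0,0,0],[0,0,0],[0,0,0],[0,0,0],[0,0,0],[0,0,0],[0,0,0],[0,0,0]],"hand":[-1,-1,-1,-1,-1,-1,-1,-1,-1,-1,-1]}'
python3 - <<'E'
from h import *
go(.4152,-.3847,.01)
s,c,im=snap("wrist","w28")
E
```

```text
time_s: 47.08
tool_pos: [0.4151, -0.3852, 0.1329]
tool_rot: [0.484, 0.516, -0.484, 0.515]
wrist_force: [0.3, 0.4, -0.6]
opening: 0.091
time_s: 48.45
tool_pos: [0.4156, -0.3832, 0.1336]
tool_rot: [-0.707, -0.002, 0.707, -0.001]
wrist_force: [0.1, 0.9, 0.6]
opening: 0.091
t 48.45 p [ 0.4156 -0.3832  0.1336] yaw -89.76 down err [-0.046   0.0506] slide mm [123.5878   1.6519   0.2665] open 0.091 F [0.0756 0.8848 0.5575]
```

View pics/w28.png

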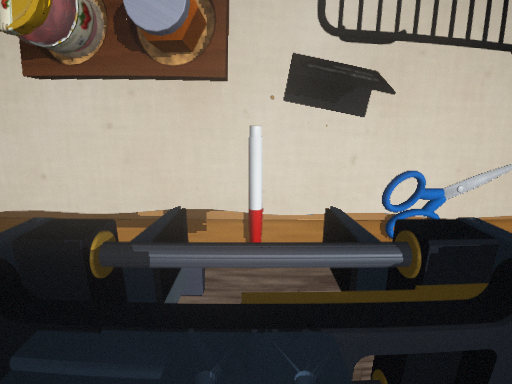

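```bash
python3 - <<'E'
from h import *
c=load("w28")[1];print(plane(c,[(255,125)],.008),plane(c,[(285,100),(364,116)],0))
E
python3 -m crank '{"rotation":[[0,0,0],[0,0,0],[0,0,0],[0,0,0],[0,0,0],[0,0,0],[0,0,0],[0,0,0],[0,0,0],[0,0,0],[0,0,0],[0,0,0],[0,0,0],[0,0,0],[0,0,0],[0,0,0]],"slide":[[30,1,0],[40,0,0],[30,0,0],[15,0,0],[8,0,0],[0,0,0],[0,0,0],[0,0,0],[0,0,0],[0,0,0],[0,0,0],[0,0,0],[0,0,0],[0,0,0],[0,0,0],[0,0,0]],"hand":[-1,-1,-1,-1,-1,-1,1,1,1,1,1,1,1,1,1,1]}'
python3 - <<'E'
from h import *
go(.4152,-.3847,.01)
s,c,im=snap("wrist","w29")
E
```

```text
[[ 0.4827 -0.3842  0.008 ]] [[ 0.5082 -0.4152  0.    ]
 [ 0.4932 -0.4994  0.    ]]
time_s: 50.5
tool_pos: [0.4158, -0.3844, 0.0112]
tool_rot: [0.707, -0.0, -0.707, -0.0]
wrist_force: [1.0, -0.3, 1.9]
opening: 0.0148
t 50.5 p [ 0.4158 -0.3844  0.0112] yaw -90.02 down err [ 0.0026 -0.0006] slide mm [1.2178 0.2853 0.6283] open 0.0148 F [ 1.0118 -0.3437  1.9459]
```

View pics/w29.png

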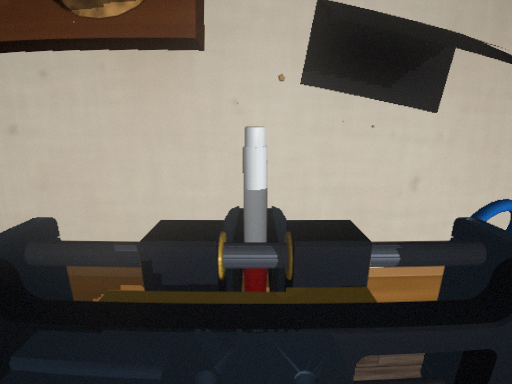

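```bash
python3 -m crank '{"rotation":[[0,0,0],[0,0,0],[0,0,0],[0,0,0],[-10.4,0,0],[-10.4,0,0],[-10.4,0,0],[-10.4,0,0],[-10.4,0,0],[-10.4,0,0],[-10.4,0,0],[-10.4,0,0],[-10.6,0,0],[0,0,0],[0,0,0]],"slide":[[-10,0,0],[-30,0,0],[-40,0,0],[-40,0,0],[0,0,0],[0,0,0],[0,0,0],[0,0,0],[0,0,0],[0,0,0],[0,0,0],[0,0,0],[0,0,0],[0,0,0],[0,0,0]],"hand":[1,1,1,1,1,1,1,1,1,1,1,1,1,1,1]}'
python3 -m crank '{"rotation":[[0,0,0],[0,0,0],[0,0,0],[0,0,0],[0,0,0],[0,0,0],[0,0,0],[0,0,0],[0,0,0],[0,0,0],[0,0,0],[0,0,0],[0,0,0],[0,0,0],[0,0,0],[0,0,0],[0,0,0],[0,0,0]],"slide":[[0,4,-24],[0,8,-42],[0,8,-42],[0,8,-42],[0,8,-42],[0,8,-42],[0,8,-42],[0,8,-42],[0,8,-42],[0,8,-42],[0,8,-42],[0,8,-42],[0,8,-42],[0,8,-42],[0,8,-30],[0,8,-18],[0,0,0],[0,0,0]],"hand":[1,1,1,1,1,1,1,1,1,1,1,1,1,1,1,1,1,1]}'
python3 - <<'E'
from h import *
go(.5018,.3309)
s,c,im=snap("wrist","w30")
E
```

```text
time_s: 52.42
tool_pos: [0.4158, -0.3844, 0.1315]
tool_rot: [0.484, 0.515, -0.484, 0.515]
wrist_force: [-0.6, -0.2, 0.6]
opening: 0.0147
time_s: 54.68
tool_pos: [0.4983, 0.2397, 0.1311]
tool_rot: [0.483, 0.516, -0.484, 0.516]
wrist_force: [-0.1, 0.3, 0.5]
opening: 0.0147
t 54.67 p [0.4983 0.2397 0.1311] yaw 3.73 down err [-0.0359 -0.0237] slide mm [ -0.0399   9.3866 -90.8218] open 0.0147 F [-0.1314  0.305   0.4702]
```

View pics/w30.png

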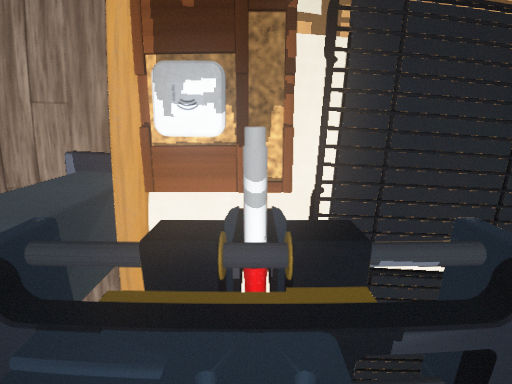

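```bash
python3 - <<'E'
from h import *
s,c,im=load("w30");crop(im,130,0,330,215,3.5,"w30c")
E
```

```text
(no output)
```

View pics/w30c.png

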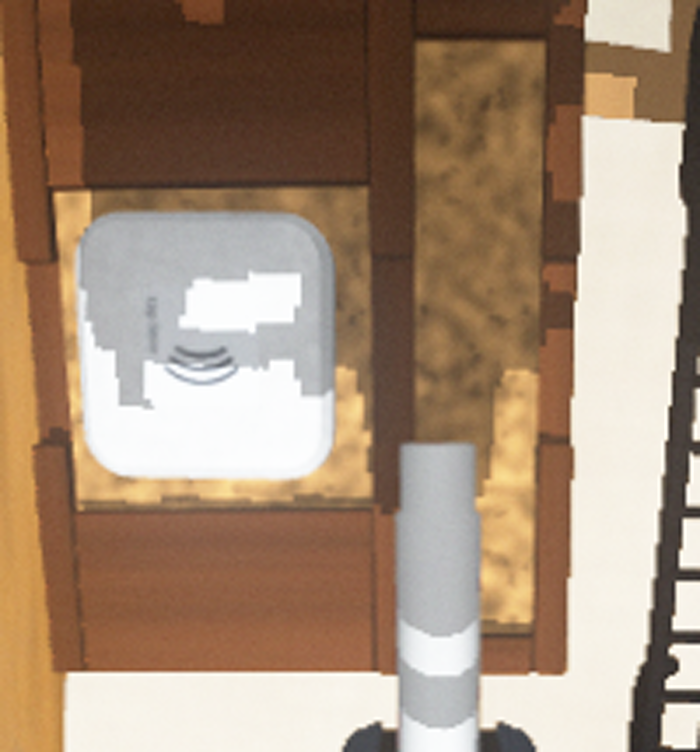

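```bash
python3 - <<'E'
from h import *
s,c,im=load("w30");f=lambda u,v:(130+(u-1.25)/3.5,(v-1.25)/3.5)
q=plane(c,[f(415,38),f(548,38),f(533,630)],.019);print("groove TL TR BR",q,"centre",(q[0]+q[2])/2)
q=plane(c,[f(52,188),f(370,185),f(375,507),f(78,510)],.019);print("sq",q.mean(0));
q=plane(c,[f(77,345),f(333,345),f(200,211),f(210,478)],.033);print("reader L R T B",q,(q[0]+q[1])/2,(q[2]+q[3])/2)
E
python3 -m crank '{"rotation":[[0,0,0],[0,0,0],[0,0,0],[0,0,0],[0,0,0],[0,0,0],[0,0,0],[0,0,0],[0,0,0]],"slide":[[0,3.4,-30],[0,3,-30],[0,3,-31],[0,0,0],[20,0,0],[30,0,0],[20,0,0],[8,0,0],[0,0,0]],"hand":[1,1,1,1,1,1,1,1,1]}'
python3 - <<'E'
from h import *
go(.5018,.3309,.0305)
s,c,im=snap("wrist","w31")
s,c,im=snap("side","s31");crop(im,130,130,300,260,4.5,"s31c")
E
```

```text
groove TL TR BR [[0.4795 0.4084 0.019 ]
 [0.514  0.4108 0.019 ]
 [0.5235 0.2542 0.019 ]] centre [0.5015 0.3313 0.019 ]
sq [0.43   0.3264 0.019 ]
reader L R T B [[0.396  0.3252 0.033 ]
 [0.4633 0.3289 0.033 ]
 [0.428  0.3598 0.033 ]
 [0.4317 0.2928 0.033 ]] [0.4297 0.3271 0.033 ] [0.4299 0.3263 0.033 ]
time_s: 55.85
tool_pos: [0.5021, 0.3311, 0.0532]
tool_rot: [0.483, 0.516, -0.484, 0.516]
wrist_force: [-0.3, -0.3, 0.2]
opening: 0.0148
t 55.85 p [0.5021 0.3311 0.0532] yaw 3.74 down err [-0.0307 -0.0214] slide mm [22.7486 -0.3305  0.1281] open 0.0148 F [-0.3453 -0.266   0.202 ]
```

View pics/w31.png

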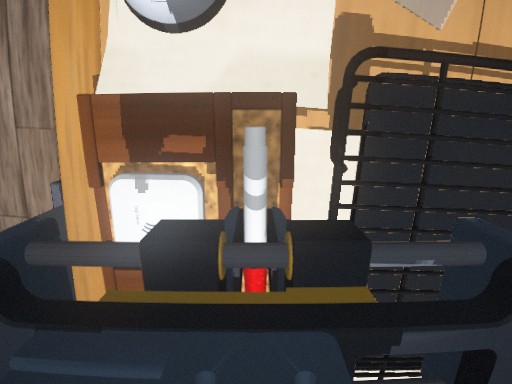

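View pics/s31c.png

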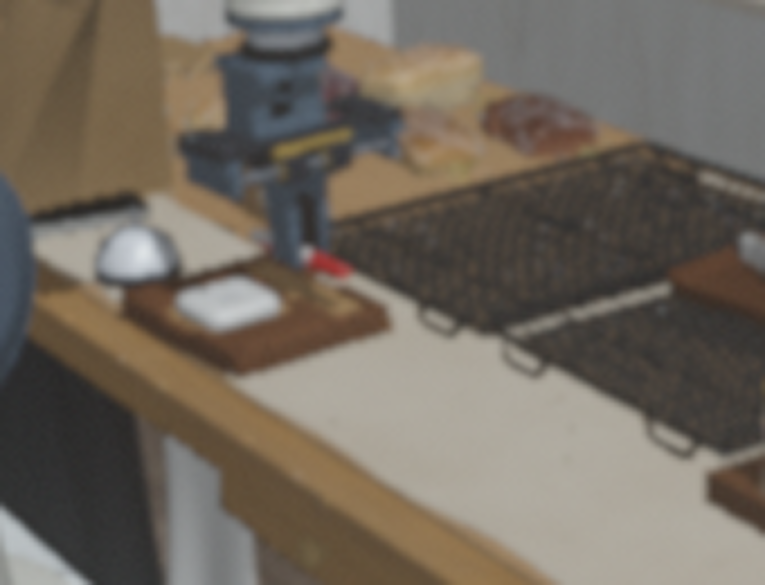

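```bash
python3 -m crank '{"rotation":[[0,0,0],[0,0,0],[0,0,0],[0,0,0],[0,0,0],[0,0,0]],"slide":[[10,0,0],[6,0,0],[4,0,0],[2,0,0],[0,0,0],[0,0,0]],"hand":[1,1,1,1,1,1]}'
python3 -c "
from h import *
go(.5018,.3309,.0305)"
```

```text
time_s: 56.7
tool_pos: [0.5023, 0.3319, 0.0314]
tool_rot: [0.483, 0.516, -0.483, 0.516]
wrist_force: [-0.2, -0.7, -0.5]
opening: 0.0143
t 56.7 p [0.5023 0.3319 0.0314] yaw 3.78 down err [0.0163 0.0075] slide mm [ 0.8791 -0.5193  0.9871] open 0.0143 F [-0.228  -0.6847 -0.4826]
```

```bash
python3 -m crank '{"rotation":[[0,0,0],[0,0,0],[0,0,0],[0,0,0],[0,0,0],[0,0,0],[0,0,0],[0,0,0],[0,0,0],[0,0,0],[0,0,0]],"slide":[[0.7,0,0],[0,0,0],[0,0,0],[0,0,0],[0,0,0],[-5,0,0],[-20,0,0],[-40,0,0],[-40,0,0],[0,0,0],[0,0,0]],"hand":[1,1,0.5,0.35,0.35,0.35,0.35,0.35,0.35,0.35,0.35]}'
python3 - <<'E'
from h import *
go(.5018,.3309,.0305)
s,c,im=snap("wrist","w32")
s,c,im=snap("side","s32");crop(im,130,130,300,260,4.5,"s32c")
E
```

```text
time_s: 58.08
tool_pos: [0.5019, 0.3317, 0.1353]
tool_rot: [0.483, 0.516, -0.483, 0.516]
wrist_force: [0.4, 0.7, -0.9]
opening: 0.0295
t 58.08 p [0.5019 0.3317 0.1353] yaw 3.79 down err [-0.0121 -0.0074] slide mm [104.8131  -0.0877   0.7911] open 0.0295 F [ 0.3949  0.7408 -0.9282]
```

View pics/w32.png

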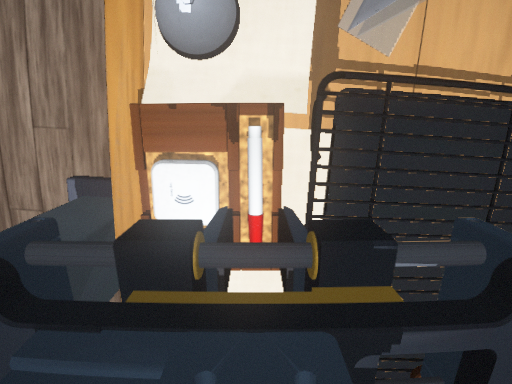

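View pics/s32c.png

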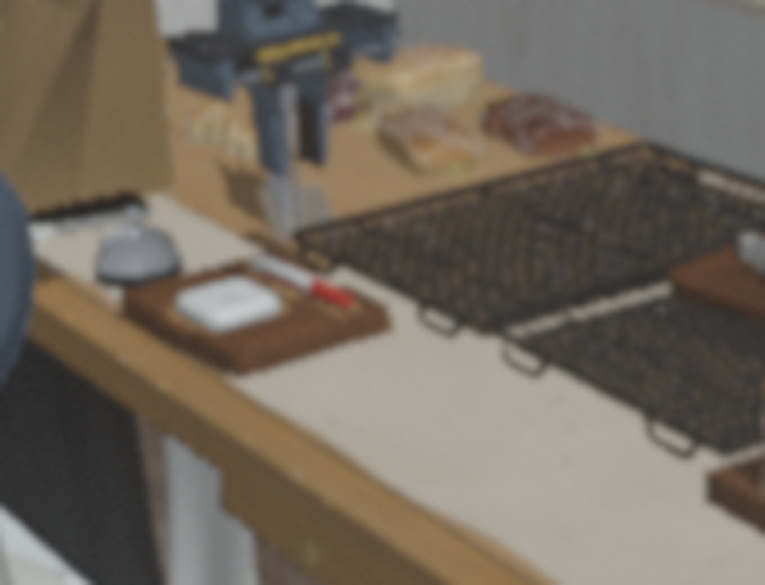

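```bash
python3 -m crank '{"rotation":[[0,0,0],[0,0,0],[0,0,0],[0,0,0],[0,0,0],[0,0,0]],"slide":[[-40,0,0],[-40,0,40],[-35,-10,50],[0,-10,50],[0,0,0],[0,0,0]],"hand":[-1,-1,-1,-1,-1,-1]}'
python3 - <<'E'
from h import *
s,c,im=snap("wrist","w33");crop(im,180,0,400,210,3.5,"w33c")
go(.52,-.42,.3)
E
```

```text
time_s: 58.92
tool_pos: [0.4913, 0.191, 0.2499]
tool_rot: [0.483, 0.516, -0.484, 0.516]
wrist_force: [0.6, 0.4, -0.3]
opening: 0.087
t 58.98 p [0.4914 0.1914 0.2498] yaw 3.8 down err [-0.062   0.0003] slide mm [-50.1903 -11.99   611.9783] open 0.0898 F [ 1.0284  0.4968 -0.1328]
```

View pics/w33c.png

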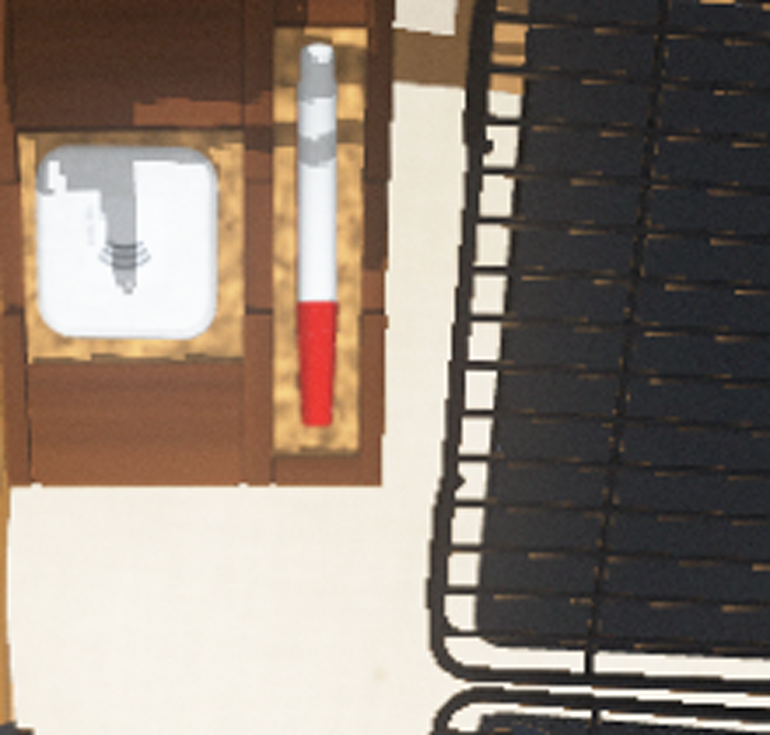

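Pay kit is right: reader centred in the square, marker centred in its groove with gaps at both ends (crop rows 43–425 within 28–452). Now look at the tasting board.

```bash
python3 -m crank '{"rotation":[[0,0,0],[0,0,0],[0,0,0],[0,0,0],[0,0,0],[0,0,0],[0,0,0],[0,0,0],[0,0,0],[0,0,0],[0,0,0],[0,0,0],[0,0,0],[0,0,0],[0,0,0],[0,0,0]],"slide":[[-25,-2,22],[-25,-2,42],[0,-2,42],[0,-2,42],[0,-2,42],[0,-2,42],[0,0,42],[0,0,42],[0,0,42],[0,0,42],[0,0,42],[0,0,42],[0,0,42],[0,0,42],[0,0,0],[0,0,0]],"hand":[-1,-1,-1,-1,-1,-1,-1,-1,-1,-1,-1,-1,-1,-1,-1,-1]}'
python3 - <<'E'
from h import *
go(.52,-.42,.3)
s,c,im=snap("wrist","w34");crop(im,180,0,400,210,3.5,"w34c")
s,c,im=snap("side","s34");crop(im,230,150,430,310,4,"s34c")
E
```

```text
time_s: 60.98
tool_pos: [0.5175, -0.3757, 0.2997]
tool_rot: [0.483, 0.517, -0.483, 0.516]
wrist_force: [-1.0, -0.5, -0.5]
opening: 0.0911
t 60.98 p [ 0.5175 -0.3757  0.2997] yaw 3.84 down err [-0.0476  0.0665] slide mm [-0.3471 -0.4891 44.3313] open 0.0911 F [-1.0498 -0.5161 -0.4545]
```

View pics/w34.png

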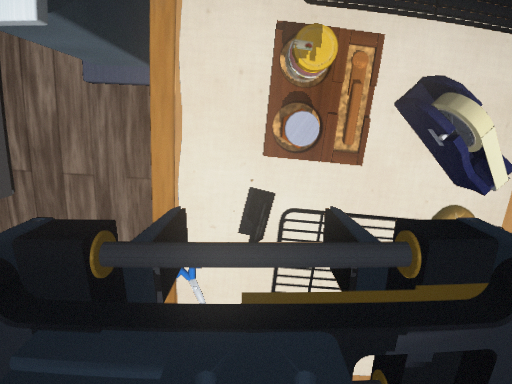

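View pics/s34c.png

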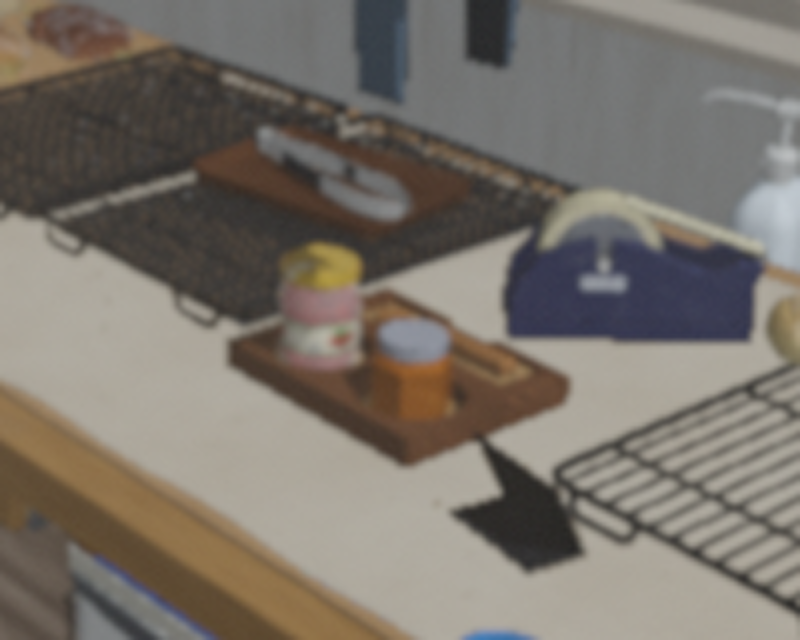

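```bash
python3 - <<'E'
from h import *
s,c,im=load("w34");f=lambda u,v:(180+(u-1.25)/3.5,(v-1.25)/3.5)
hsv=cv2.cvtColor(im,cv2.COLOR_BGR2HSV)
def blob(lo,hi,x0,y0,x1,y1):
    m=np.zeros(im.shape[:2],np.uint8);m[y0:y1,x0:x1]=cv2.inRange(hsv,lo,hi)[y0:y1,x0:x1]
    return cv2.minEnclosingCircle(cv2.convexHull(max(cv2.findContours(m,0,1)[0],key=cv2.contourArea)))
j=blob((20,150,120),(32,255,255),270,15,345,85);h=blob((90,10,90),(135,120,255),275,95,330,155);print(j,h)
J=plane(c,[j[0]],.094);H=plane(c,[h[0]],.073)
q=plane(c,[(277.5,21),(384,34.5),(363,164.5)],.025);print(q,J,H)
C=(q[0]+q[2])/2;a=np.arctan2(*(q[1]-q[0])[[1,0]]);Rm=np.array([[np.cos(a),np.sin(a)],[-np.sin(a),np.cos(a)]])
print("board",C,np.degrees(a));
S=plane(c,[(360,46),(345,151)],.026);print("spr ends",[Rm@(x-C)[:2] for x in S])
for P in (J,H): print("in board",Rm@(P[0]-C)[:2])
E
```

```text
((314.4285583496094, 47.71428680419922), 24.7642879486084) ((301.44622802734375, 127.98566436767578), 17.381601333618164)
[[ 0.5339 -0.1581  0.025 ]
 [ 0.6935 -0.1628  0.025 ]
 [ 0.6905 -0.3585  0.025 ]] [[ 0.5789 -0.209   0.094 ]] [[ 0.5761 -0.3083  0.073 ]]
board [ 0.6122 -0.2583  0.025 ] -1.6790145616508194
spr ends [array([0.0446, 0.0771]), array([ 0.0476, -0.0793])]
in board [-0.0347  0.0483]
in board [-0.0346 -0.051 ]
```

View pics/w34c.png

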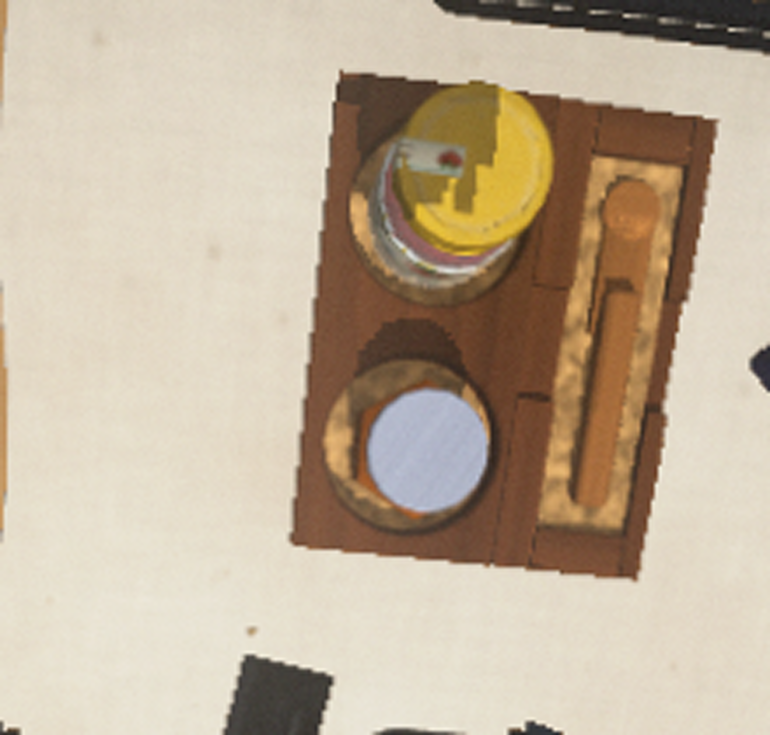

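```bash
python3 - <<'E'
from h import *
c=load("w34")[1];f=lambda u,v:(180+(u-1.25)/3.5,(v-1.25)/3.5)
S=plane(c,[f(633,178),f(592,508)],.026);C=np.array([.6122,-.2583]);a=np.radians(-1.68);Rm=np.array([[np.cos(a),np.sin(a)],[-np.sin(a),np.cos(a)]])
print([Rm@(x[:2]-C) for x in S])
print(manip.close_job())
E
```

```text
[array([0.0464, 0.071 ]), array([ 0.052, -0.069])]
the job is handed in; nothing more can be done
None
```

Both kits are made up and the job is handed in, at about 61 s of the 136 s allowed. It gave no verdict, so the figures below come from my own last camera checks.

| Item | Place | Last check (board frame) |
|---|---|---|
| Jam jar | well at y +50 | x -35, y +48 mm (centre -32, +50) |
| Honey jar | well at y -50 | x -35, y -51 mm (centre -32, -50) |
| Spreader | long groove | middle at x +49, y +1 mm (centre +50.5, 0) |
| Card reader | square recess | within about 1 mm of the centre, flat |
| Marker | narrow groove | lying inside it in the pictures, with gaps at both ends; not measured by numbers |

Both jars stood upright in the last pictures, and both were lowered slowly to contact before release. The boards looked flat. The bell and price stand looked undisturbed, but I did not measure either against its start position. The gripper was raised clear of everything at hand-in.

**What disagreed:**
- **Honey jar grip:** the gripper stopped at 57 mm instead of the expected 50 mm across the flats. It read the same after turning the grip 30° and back. The jar still lifted, carried and set down normally.
- **Card reader grip:** the gripper read 65 mm on a side given as 68 mm.
- **Height checks:** some two-view heights, taken from short baselines or poorly picked corners, were off by 1 to 2 cm. I ignored those and used the checks that agreed with the given sizes.
- **Spreader placing:** it was pressed into its groove with about 27 N before release. The board did not visibly shift.

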